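Clear the sampling bench: pots, reagents and the spent test

ROBOT

A 6-joint arm with a two-finger parallel gripper is mounted at the origin on the work surface. World frame = base frame: x ahead of the robot, y to its left, z up, the work surface at z = 0. Lengths are in mm, angles in rad, forces in N, time in s.
With the tool pointing down it reaches from about 275 to 750 mm from the base axis. Payload 10.2 kg.
Tool frame: the origin (TCP) lies at the very end of the fingers, on their centre line; the grasp point (between the pads) lies 19 mm behind it; x points along the fingers, z is the direction in which the jaws open and shut, and the axes are right-handed (so a half turn about x gives the same grasp; the last joint's range is limited). The gripper opens to 85 mm and grips with 20 to 120 N. Pads are 22 mm wide; open, the fingers measure 114 mm over their backs; the gripper's body (76 mm by 85 mm) begins 54 mm behind the grasp point. The pads swing forward as they close: fully open they stand 13 mm farther back than shut.
Start: joints at [-1.422, 0.313, 1.498, -0, 1.331, -0.223], TCP at [190.717, -489.14, 200.194] pointing down, gripper open.
Joint ranges: [-2.94, 2.94], [-0.97, 2.17], [0.19, 2.56], [-1.23, 4.37], [0.02, 3.11], [-2.88, 2.88]. Speed limits (rad/s): [2.39, 2.39, 3.01, 3.14, 3.14, 3.14].

INTERFACE

Orientations are given as a unit quaternion [w, x, y, z].
In Python, from rig import sense, vision, job gives the robot as it stands. The module is installed in compiled form; this text tells all that it offers.
- The arm moves only by the shell command python3 -m pendant 'ROWS' [FORCE]. ROWS is JSON, a list of rows, each a list of 7 numbers: the turn, a rotation vector about the tool's x, y, z in rad, then the shift along the tool's x, y, z in cm, then the opening, from 0 (shut) to 1 (fully open). A call has exactly 5 rows; each row is the pose to reach, as a shift and turn from the pose commanded when the call began, along the tool's axes at that moment; what a row does not reach only later rows make up. A row lasts 1/8 s, in which the tool goes at most 62.5 mm and 10.7 degrees, less where a joint would pass 70% of its speed; a pose out of reach is approached as far as the arm can. A call with a gripper value outside its range is refused whole. The fingers move at their own pace and stop on an object; FORCE is the grip in N (left out, the last holds). Time passes only in rows, so rows that repeat a pose let the fingers close, or fill a call up. It gives the time, the measured TCP pose, the force and the opening at its end, in the units of the state.
- sense(): the state, without advancing time (a new reading comes with each control period).
- vision.capture(name): name is "side" or "top"; returns the picture (480x640x3 uint8, red, green, blue); there is no depth.
- vision.calibration(name): a dict with "K" (3x3 intrinsics, pixels), "extrinsics" (4x4, takes a point from camera to world coordinates). Camera axes: x right, y up, looking along -z (the intrinsics and any distortion apply to the point x, -y, -z); pixel columns grow to the right and rows downward; lengths in mm; the calibration is good to about 2 mm. A picture is of the moment at which its call begins. calibration takes no time and is no camera call.
- job.finish_job(): hands the job in, once; it reports no verdict.
The state is a dict: "time_s": time; "joints": joint angles; "dq": joint speeds; "tau": joint torques, N m; "eef_pos": TCP position; "ee_rot": TCP orientation; "force": force on the tool from outside, world axes, zero at the start; "wrist_torque": the same for the moment, N m; "grip_width": opening from 0.0 (shut) to 1.0 (fully open).
Only numpy, scipy, OpenCV 4.12 (cv2) and the standard library are available. Lean on these libraries where they do the work, as an engineer would, in place of code of your own. Each camera call takes 0.05 s, during which the arm holds its last target.

TASK

Clear up after a round of sampling: stand the two lidded sample pots in the blue tray and the two dropper bottles in the dark grey rack, one in each bay, and drop the used test cassette from the bare bench into the open yellow tub. Keep the pots and bottles upright and set them down gently, don't drop them; leave the cassette on the mat by the timer alone, its test is still running.

Things in the scene. Friction and masses are not known exactly. Their poses are not given: they have to be found in the camera images.
- pot_green: Loose sample pot with green screw lid: upright cylinder 44 mm diameter, 65 mm high (translucent white body, lid from 48 mm up), about 60 g. Origin: centre of its underside, z up. Can be gripped anywhere across its 44 mm diameter.
- pot_orange: Loose sample pot with orange screw lid, otherwise the same: 44 mm diameter, 65 mm high, about 60 g. Origin: centre of its underside, z up.
- bottle_red: Loose white dropper bottle with red cap: round body 32 mm diameter up to 48 mm, sloping shoulder, then the cap, 20 mm diameter, from 55 to 80 mm high; about 35 g. Stands upright. Origin: centre of its underside, z up.
- bottle_black: Loose white dropper bottle with black cap, otherwise the same: body 32 mm diameter up to 48 mm, cap 20 mm diameter from 55 to 80 mm high; about 35 g. Origin: centre of its underside, z up.
- used_test: Used rapid-test cassette, the one to discard: flat white plastic piece 72 mm (its x) by 24 mm (its y) by 8 mm thick, about 12 g, with a dark red sample well and two red lines, lying loose and face up on the bare white bench, not on the mat. Origin: centre of its underside, z up.
- running_test: The test that is still running, to be left alone: a cassette of the same size (72 x 24 x 8 mm) with one red line and a clean well, lying on the dark teal mat (100 x 150 mm, 2 mm thick) that also carries a white timer. Origin: centre of its underside.
- sample_tray: Low blue tray for sample pots, fixed: 92 mm (x) by 152 mm (y) outside, 25 mm high, walls and floor 4 mm, open on top, grey liner inside, with small darker blue ears at its two y ends. A 4 mm wall at its middle (y = 0, full height, along x) parts it into two bays, each 84 mm (x) by 70 mm (y) inside, with centres at x = 0, y = +37 and -37 mm; bay floor 4 mm above the origin. Origin: centre of its underside, z up.
- reagent_rack: Low dark grey rack for dropper bottles, fixed: 84 mm (x) by 136 mm (y) outside, 22 mm high, walls and floor 4 mm, open on top. A 4 mm wall at its middle (y = 0, full height, along x) parts it into two bays, each 76 mm (x) by 62 mm (y) inside, with centres at x = 0, y = +33 and -33 mm (a light disc is drawn on the floor of each); bay floor 4 mm above the origin. Origin: centre of its underside, z up.
- discard_tub: Open round yellow discard tub, fixed: 75 mm high, mouth 152 mm inside diameter (166 mm over the rim), floor 5 mm thick and about 136 mm across inside. Origin: centre of its underside, z up.
Things that resemble listed ones, but are neither listed nor needed, are in the scene too. Leave any purple look-alike of the pot_green alone. What is shaped like the pot_orange but purple is not meant.

How it is judged (in metres and radians):
At the end, for the whole second after the job is handed in: Pots upright (0.15 rad) on the blue tray's floor and bottles on the grey rack's, one in each bay; used cassette in the yellow tub (centre within 70 mm of its axis, less than 55 mm above its base); all five at rest; running test within 10 mm of its start (x of pot_green in the frame of sample_tray between -0.023 and 0.023 m and z of each of pot_green, pot_orange in the frame of sample_tray below 0.01 m and angle between each of pot_green, pot_orange, bottle_red, bottle_black's own z axis and vertical below 0.15 rad and x of pot_orange in the frame of sample_tray between -0.023 and 0.023 m and ((y of pot_green in the frame of sample_tray between 0.019 and 0.055 m and y of pot_orange in the frame of sample_tray between -0.055 and -0.019 m) or (y of pot_green in the frame of sample_tray between -0.055 and -0.019 m and y of pot_orange in the frame of sample_tray between 0.019 and 0.055 m)) and x of bottle_red in the frame of reagent_rack between -0.025 and 0.025 m and z of each of bottle_red, bottle_black in the frame of reagent_rack below 0.01 m and x of bottle_black in the frame of reagent_rack between -0.025 and 0.025 m and ((y of bottle_red in the frame of reagent_rack between 0.014 and 0.052 m and y of bottle_black in the frame of reagent_rack between -0.052 and -0.014 m) or (y of bottle_red in the frame of reagent_rack between -0.052 and -0.014 m and y of bottle_black in the frame of reagent_rack between 0.014 and 0.052 m)) and horizontal distance between used_test and discard_tub below 0.07 m and z of used_test in the frame of discard_tub below 0.055 m and linear speed of each of pot_green, bottle_red, used_test, pot_orange, bottle_black below 0.02 m/s and distance of running_test from where it was at the start of the episode below 0.01 m); the robot touches nothing.
It fails at once if a pot or bottle was tipped over (leaned more than 0.7 rad) (angle between any of pot_green, bottle_red, pot_orange, bottle_black's own z axis and vertical above 0.7 rad).
It fails at once if a pot or bottle was dropped or thrown (faster than 0.7 m/s out of the fingers, a fall of some 25 mm) ((linear speed of pot_green above 0.7 m/s and contact force between the fingers and pot_green below 0.05 N) or (linear speed of bottle_red above 0.7 m/s and contact force between the fingers and bottle_red below 0.05 N) or (linear speed of pot_orange above 0.7 m/s and contact force between the fingers and pot_orange below 0.05 N) or (linear speed of bottle_black above 0.7 m/s and contact force between the fingers and bottle_black below 0.05 N)).
It fails at once if the running test was disturbed (moved more than 10 mm) (distance of running_test from where it was at the start of the episode above 0.01 m).
It also fails if it takes over 125 s, if anything falls off the work surface, if the arm or the gripper's body presses on something with over 40 N, if the wrist force passes 120 N, or if a joint passes its speed limit or range.

## Working session

There is one attempt and no reset: what is moved stays moved. The work goes in short steps, Python scripts to look and compute and a shell command to move; the robot and the scene stay as the last step left them, time stands still between calls to the robot, and variables do not carry over. Pictures are saved under pics/ and viewed, and the job is handed in when it is done.

```bash
mkdir -p pics
python3 - <<'E'
from rig import sense, vision
import cv2
s=sense(); print(s)
for n in("top","side"):
    im=vision.capture(n); cv2.imwrite(f"pics/{n}0.png",im[:,:,::-1])
    print(n,vision.calibration(n))
E
```

```text
{'time_s': 0.0, 'joints': array([-1.42241725e+00,  3.13445282e-01,  1.49848442e+00, -7.62231032e-06,
        1.33102984e+00, -2.23421279e-01]), 'dq': array([ 0.00115844,  0.00071769, -0.00087827,  0.00064284,  0.00061637,
       -0.00066835]), 'tau': array([ 5.86667793e-04, -4.12265754e+01, -2.59737736e+01, -1.51826798e-04,
        4.21664648e-03, -6.44958732e-06]), 'eef_pos': array([ 190.65607324, -488.80954926,  199.61971452]), 'ee_rot': array([ 0.58347042,  0.39932139,  0.58413158, -0.39861635]), 'force': array([-1.0018918 ,  0.08814643,  0.32553934]), 'wrist_torque': array([0.04459476, 0.01176669, 0.01545652]), 'grip_width': 0.9975864857928336}
top {'K': array([[559.93392261,   0.        , 324.21749734],
       [  0.        , 559.93392261, 234.87386062],
       [  0.        ,   0.        ,   1.        ]]), 'extrinsics': array([[ 1.02747960e-02,  9.88048474e-01, -1.53800652e-01,
         2.46473245e+02],
       [-9.99647567e-01,  6.38436735e-03, -2.57678389e-02,
        -4.18798094e+01],
       [-2.44779541e-02,  1.54011207e-01,  9.87765852e-01,
         1.34142219e+03],
       [ 0.00000000e+00,  0.00000000e+00,  0.00000000e+00,
         1.00000000e+00]])}
side {'K': array([[457.20385386,   0.        , 314.3962156 ],
       [  0.        , 457.20385386, 240.89860954],
       [  0.        ,   0.        ,   1.        ]]), 'extrinsics': array([[ 9.47580660e-01,  2.38817434e-01, -2.12266641e-01,
         2.79612831e+02],
       [-3.19513428e-01,  7.05260062e-01, -6.32866032e-01,
        -5.63802755e+02],
       [-1.43625705e-03,  6.67513654e-01,  7.44596171e-01,
         7.00346603e+02],
       [ 0.00000000e+00,  0.00000000e+00,  0.00000000e+00,
         1.00000000e+00]])}
```

View pics/top0.png

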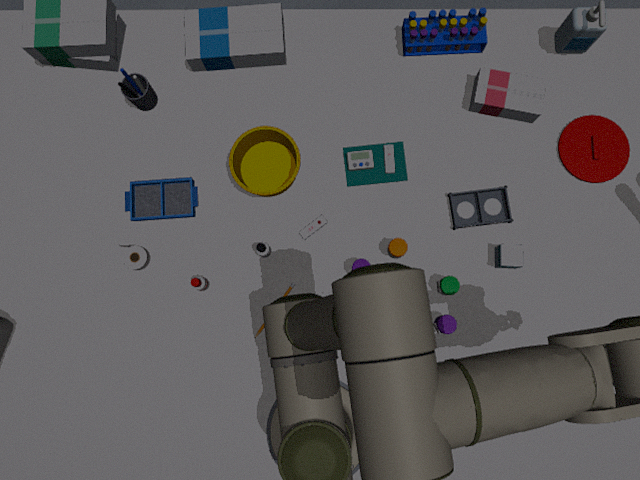

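View pics/side0.png

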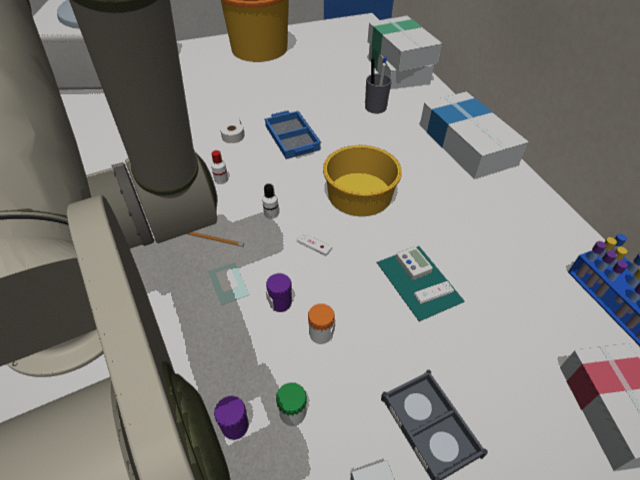

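Top view: blue tray ~(162,199), tub (265,161), rack (480,207), black bottle (262,249), red bottle (198,283), orange pot (398,247), green pot (450,285), used cassette (314,227), mat (376,163), purple look-alikes (361,266) and (446,324). The side view shows all of these too.

```bash
cat > h.py <<'E'
import numpy as np, cv2
from rig import sense, vision
from scipy.spatial.transform import Rotation as R
def ray(n,uv):
    c=vision.calibration(n);K=c["K"];E=c["extrinsics"]
    d=np.array([(uv[0]-K[0,2])/K[0,0],-(uv[1]-K[1,2])/K[1,1],-1.])
    d=E[:3,:3]@d; return E[:3,3],d/np.linalg.norm(d)
def plane(n,uv,z):
    o,d=ray(n,uv); return o+d*(z-o[2])/d[2]
def tri(a,b):
    o1,d1=ray("top",a);o2,d2=ray("side",b)
    t=np.linalg.lstsq(np.c_[d1,-d2],o2-o1,rcond=None)[0]
    p,q=o1+d1*t[0],o2+d2*t[1]
    return (p+q)/2,np.linalg.norm(p-q)
def proj(n,P):
    c=vision.calibration(n);K=c["K"];E=c["extrinsics"]
    q=E[:3,:3].T@(np.array(P,float)-E[:3,3]); return K[0,0]*q[0]/-q[2]+K[0,2],K[1,1]*-q[1]/-q[2]+K[1,2]
def blobs(im,lo,hi,amin=20):
    h=cv2.cvtColor(im,cv2.COLOR_RGB2HSV); m=cv2.inRange(h,np.array(lo),np.array(hi))
    n,l,s,c=cv2.connectedComponentsWithStats(m)
    return [(np.round(c[i],1).tolist(),s[i].tolist()) for i in range(1,n) if s[i][4]>=amin]
E
python3 - <<'E'
from h import *
for n in("top","side"):
    im=cv2.imread(f"pics/{n}0.png")[:,:,::-1].copy()
    for k,lo,hi in(("green",(50,120,60),(75,255,255)),("orange",(9,150,110),(19,255,255)),("red",(0,150,80),(6,255,255)),("black",(0,0,0),(179,255,30)),("blue",(105,140,50),(120,255,255)),("yellow",(20,150,50),(30,255,255)),("teal",(80,120,30),(95,255,255))):
        print(n,k,[b for b in blobs(im,lo,hi) if b[1][4]<9000][:12])
t=cv2.imread("pics/top0.png");s=cv2.imread("pics/side0.png")
cv2.imwrite("pics/t_a.png",cv2.resize(t[120:340,110:320],None,fx=3.5,fy=2.7*1.0))
cv2.imwrite("pics/t_b.png",cv2.resize(t[130:340,300:530],None,fx=2.8,fy=2.8))
cv2.imwrite("pics/s_a.png",cv2.resize(s[90:290,180:420],None,fx=3,fy=3))
cv2.imwrite("pics/s_b.png",cv2.resize(s[230:480,200:490],None,fx=2.4,fy=2.4))
E
```

```text
top green [([449.8, 284.5], [441, 276, 19, 17, 250])]
top orange [([397.8, 246.3], [390, 238, 17, 18, 179])]
top red [([593.9, 148.1], [559, 115, 70, 67, 2878]), ([194.2, 282.0], [191, 279, 8, 7, 46])]
top black [([403.1, 39.2], [402, 26, 4, 27, 41]), ([55.6, 56.7], [36, 47, 36, 20, 266]), ([141.7, 80.5], [136, 74, 11, 15, 55]), ([128.5, 89.4], [118, 78, 21, 20, 189]), ([146.2, 100.3], [130, 85, 27, 26, 292]), ([505.2, 202.5], [498, 189, 12, 30, 75]), ([477.8, 205.1], [473, 192, 9, 30, 47]), ([451.5, 212.2], [448, 194, 7, 36, 51]), ([260.8, 247.3], [257, 243, 9, 9, 58]), ([498.6, 253.2], [497, 245, 3, 16, 25]), ([373.1, 268.6], [343, 263, 68, 16, 272]), ([302.0, 297.9], [271, 294, 64, 10, 256])]
top blue [([445.2, 36.5], [404, 8, 83, 48, 1868]), ([482.4, 10.5], [479, 8, 7, 6, 33]), ([412.2, 14.1], [409, 11, 7, 7, 32]), ([442.3, 12.4], [439, 10, 7, 6, 31]), ([130.7, 80.8], [125, 73, 13, 16, 27]), ([179.4, 179.8], [165, 178, 28, 6, 77]), ([137.2, 192.2], [125, 180, 40, 32, 238]), ([173.0, 208.8], [131, 185, 67, 36, 332]), ([161.5, 195.1], [161, 189, 2, 14, 22])]
top yellow [([483.1, 19
[... 834 characters left out ...]
.3, 188.5], [207, 172, 9, 35, 63]), ([184.1, 186.2], [171, 175, 25, 19, 56]), ([268.4, 190.7], [265, 185, 9, 12, 90]), ([42.3, 218.8], [16, 217, 51, 7, 71]), ([201.7, 420.1], [166, 362, 63, 118, 438])]
side blue [([357.1, 7.6], [324, 0, 69, 19, 1086]), ([292.4, 133.6], [265, 111, 55, 47, 963]), ([620.6, 239.1], [616, 234, 11, 12, 89]), ([610.4, 290.5], [569, 251, 71, 94, 2052]), ([637.5, 259.8], [634, 253, 6, 12, 39])]
side yellow [([257.2, 30.6], [222, 0, 66, 61, 3083]), ([361.1, 178.6], [324, 146, 77, 70, 4099]), ([610.1, 242.9], [606, 238, 11, 12, 97]), ([620.5, 252.1], [616, 247, 11, 12, 95]), ([637.5, 273.8], [635, 268, 5, 11, 37])]
side teal [([417.9, 287.8], [378, 247, 85, 74, 1925])]
```

View pics/t_a.png

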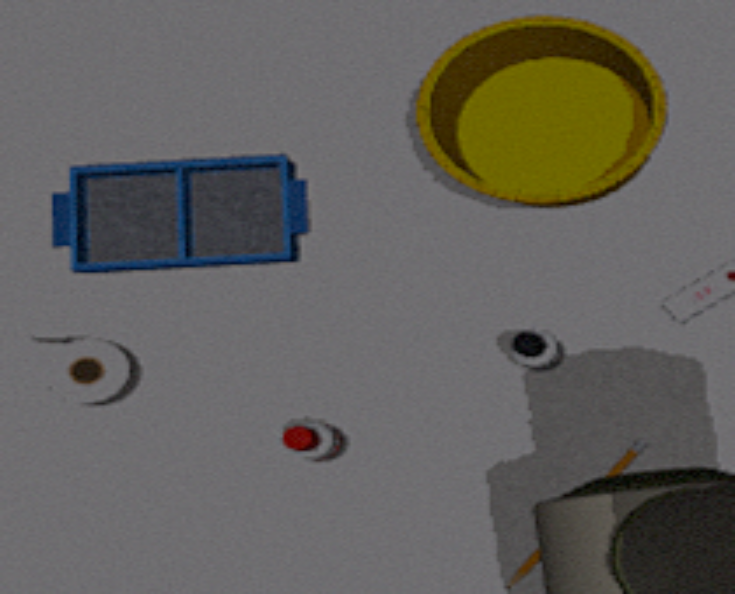

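View pics/t_b.png

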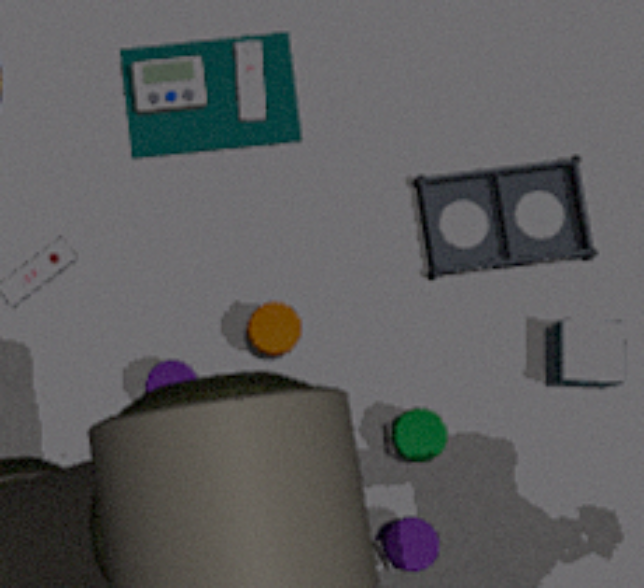

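View pics/s_a.png

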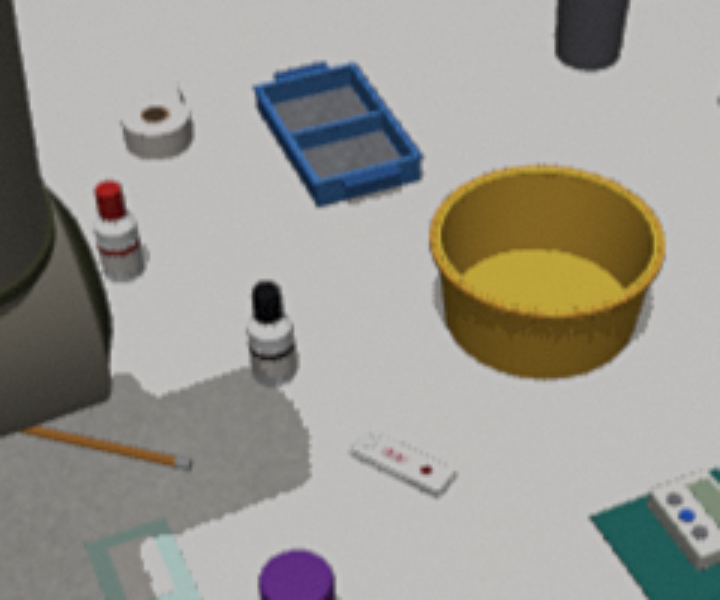

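View pics/s_b.png

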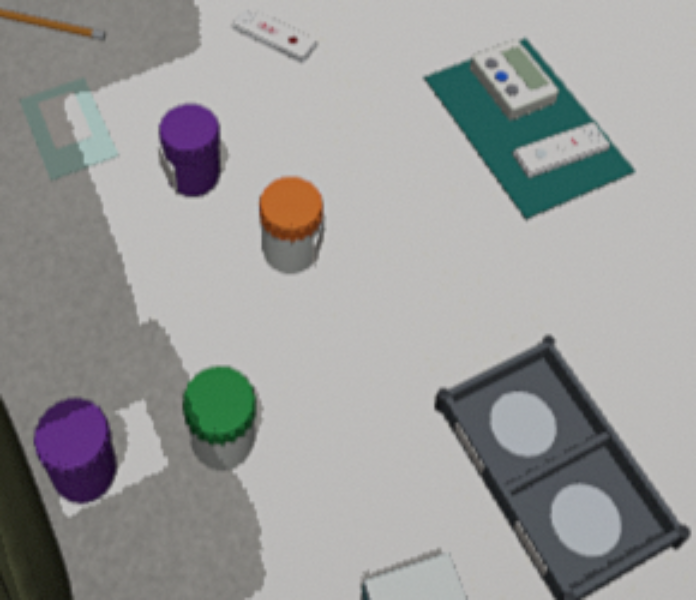

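Run:
```python
from h import *
t=cv2.imread("pics/top0.png");s=cv2.imread("pics/side0.png")
def crop(im,x,y,w,h,f):
    c=cv2.resize(im[y:y+h,x:x+w],None,fx=f,fy=f,interpolation=cv2.INTER_CUBIC)
    c=cv2.convertScaleAbs(c,alpha=1.6)
    for i in range(0,w,10): cv2.putText(c,str(x+i),(i*f,8),0,.3,(0,0,255),1); cv2.line(c,(i*f,8),(i*f,12),(0,0,255),1)
    for i in range(0,h,10): cv2.putText(c,str(y+i),(0,i*f+3),0,.3,(0,0,255),1); 
    return c
cv2.imwrite("pics/c1.png",crop(t,120,165,90,65,8))
cv2.imwrite("pics/c2.png",crop(t,440,180,80,60,9))
cv2.imwrite("pics/c3.png",crop(t,295,205,40,40,14))
cv2.imwrite("pics/c4.png",crop(s,290,225,50,40,14))
```

```text
(no output)
```

View pics/c1.png

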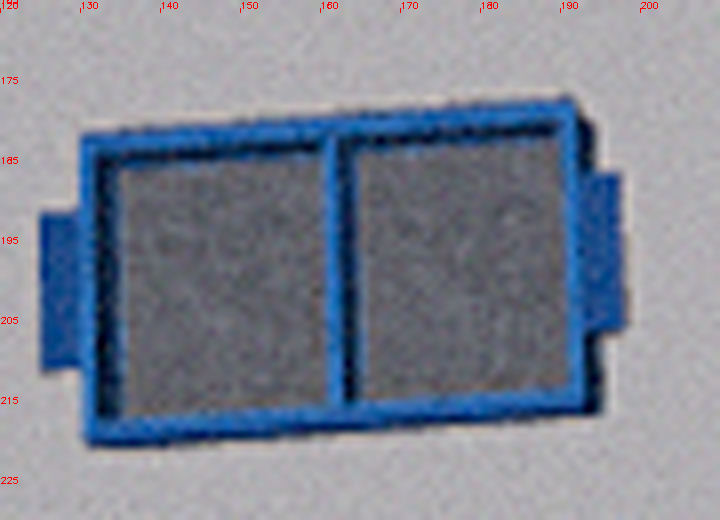

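View pics/c2.png

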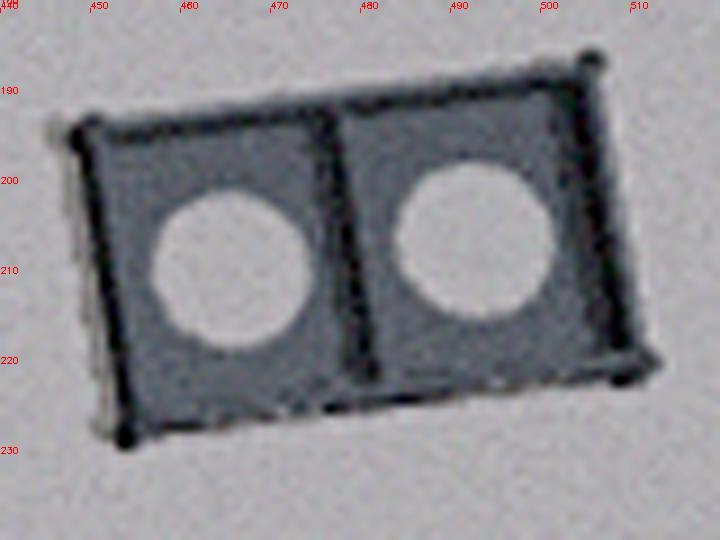

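View pics/c3.png

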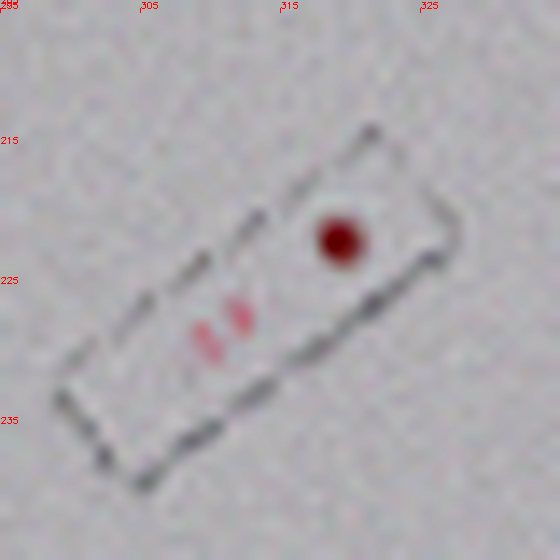

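View pics/c4.png

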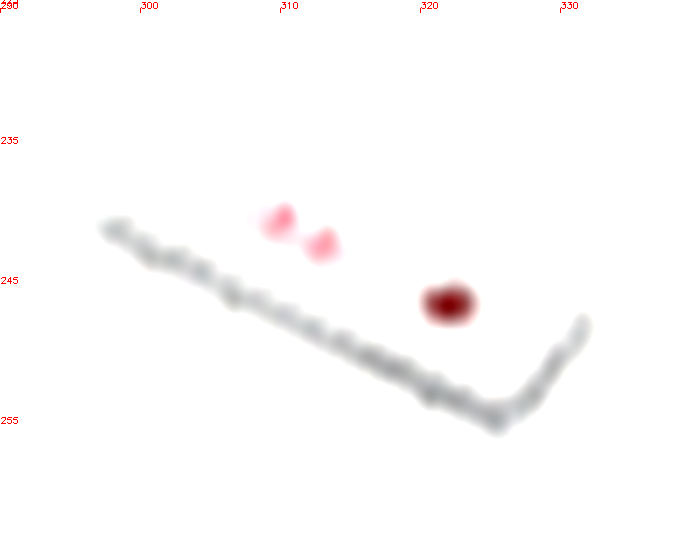

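Run:
```python
from h import *
np.set_printoptions(precision=1,suppress=True)
t=cv2.imread("pics/top0.png")[:,:,::-1].copy();s=cv2.imread("pics/side0.png")[:,:,::-1].copy()
P={"green":((449.8,284.4),(291.5,396)),"orange":((397.9,246.6),(321,314.5)),"red":((194.5,281.8),(215.6,152.8)),"black":((260.8,247.5),(268.4,186.5))}
for k,(a,b) in P.items():
    p,e=tri(a,b); print(k,p,e, "planes",plane("top",a,65 if k in("green","orange") else 80),plane("side",b,65 if k in("green","orange") else 80))
print("tray corners")
T=[(129.7,181.5),(191,176.8),(192.8,215.2),(130.6,220)];S=[(298.7,111.4),(320,142.4),(285.4,153),(264.7,119.7)]
for a,b in zip(T,S): print(tri(a,b),plane("top",a,25),plane("side",b,25))
c=np.mean([plane("top",a,25) for a in T],0);print("tray c",c)
print("discs")
for im,n,r,th in((t,"top",(440,180,80,60),None),(s,"side",(390,380,80,90),None)):
    x,y,w,h=r; g=cv2.cvtColor(im[y:y+h,x:x+w],cv2.COLOR_RGB2GRAY); thv,m=cv2.threshold(g,0,255,cv2.THRESH_OTSU)
    q,l,st,ce=cv2.connectedComponentsWithStats(m)
    for i in range(1,q):
        if 100<st[i][4]<1500: print(n,ce[i]+[x,y],st[i],plane(n,ce[i]+[x,y],4))
print("rack corners")
for a in((449.8,193.5),(505,186.2),(511.8,219.8),(453.6,228.4)): print(plane("top",a,22))
print("cassette")
C=[(320.7,213.4),(327,220),(298.4,232),(304.1,239)]
Q=[plane("top",a,8) for a in C];
for q in Q: print(q)
print("c",np.mean(Q,0), plane("top",(318.8,221.8),8), plane("side",(321.6,246.2),8),tri((318.8,221.8),(321.6,246.2)))
for im,n in((t,"top"),(s,"side")):
    m=cv2.inRange(cv2.cvtColor(im,cv2.COLOR_RGB2HSV),(18,100,40),(32,255,255))
    cs=[c for c in cv2.findContours(m,0,1)[0] if 225<c[:,0,0].mean()<400 and 120<c[:,0,1].mean()<220]
    c=max(cs,key=cv2.contourArea); e=cv2.fitEllipse(cv2.convexHull(c)); print(n,e,cv2.boundingRect(c),plane(n,e[0],75))
```

```text
green [ 334.2 -294.7   62.4] 0.9090455164043804 planes [ 333.6 -294.2   65. ] [ 334.4 -295.8   65. ]
orange [ 419.8 -178.2   62. ] 0.5728794262036071 planes [ 419.1 -177.9   65. ] [ 419.4 -180.    65. ]
red [333.7 284.5  77. ] 0.1366586979604469 planes [333.5 283.7  80. ] [333.5 280.4  80. ]
black [414.1 135.3  79.5] 2.3891406547430143 planes [412.8 135.3  80. ] [415.2 134.8  80. ]
tray corners
(array([582.1, 470.1,  19.5]), np.float64(1.3479085805410742)) [580.  468.1  25. ] [580.4 461.8  25. ]
(array([592.3, 319.6,  20.8]), np.float64(2.3812953964843593)) [592.4 318.3  25. ] [589.1 314.   25. ]
(array([499.2, 311.7,  16.4]), np.float64(0.5056269741312219)) [497.3 309.4  25. ] [496.7 300.7  25. ]
(array([486.3, 461.9,  19.1]), np.float64(0.973029997092715)) [484.7 459.7  25. ] [485.  453.2  25. ]
tray c [538.6 388.9  25. ]
discs
top [492.3 206.1] [ 44  18  18  18 244] [ 527.7 -413.2    4. ]
top [465.2 209.5] [ 17  21  18  18 242] [ 519.1 -347.6    4. ]
side [396.8 383.2] [  0   0  21  11 121] [ 505.3 -303.7    4. ]
side [457.9 395.8] [ 45   0  35  48 851] [ 587.  -353.3    4. ]
side [417.6 406.2] [ 14  13  28  27 581] [ 519.5 -347.9    4. ]
side [401.2 450.2] [   0   33   35   57 1018] [ 467.1 -398.5    4. ]
side [443.8 446.3] [ 40  51  29  31 681] [ 528.3 -413.4    4. ]
rack corners
[ 554.3 -307.9   22. ]
[ 572.9 -440.    22. ]
[ 491.  -452.9   22. ]
[ 469.5 -314.8   22. ]
cassette
[506.8   2.    8. ]
[490.6 -13.5   8. ]
[460.7  55.4   8. ]
[443.7  41.3   8. ]
c [475.4  21.3   8. ] [486.    6.3   8. ] [486.1   6.4   8. ] (array([486.1,   6.3,   8.1]), np.float64(0.09259249764328356))
top ((264.379150390625, 160.62843322753906), (70.18449401855469, 71.04749298095703), 83.93838500976562) (229, 126, 71, 71) [618.9 133.3  75. ]
side ((361.0706787109375, 179.39279174804688), (71.19562530517578, 82.23004150390625), 92.32157135009766) (323, 145, 79, 71) [605.3  99.9  75. ]
```

```bash
cat >> h.py <<'E'
def go(x,y,z,az=None):
    """print tool-frame delta (rotvec rad, shift cm) to world target, tool down, jaw axis at azimuth az deg (mod 180)"""
    s=sense(); q=s["ee_rot"]; r=R.from_quat([q[1],q[2],q[3],q[0]]); M=r.as_matrix()
    zc=np.degrees(np.arctan2(M[1,2],M[0,2]))
    az0=zc
    if az is None: az=zc
    else: az=zc+((az-zc+90)%180-90)
    a=np.radians(az); X=np.array([0,0,-1.]);Z=np.array([np.cos(a),np.sin(a),0]);Y=np.cross(Z,X)
    W=np.c_[X,Y,Z]; rv=R.from_matrix(M.T@W).as_rotvec()
    d=M.T@(np.array([x,y,z])-s["eef_pos"])/10
    print("jaw az now %.1f -> %.1f"%(az0,az),"tcp",np.round(s["eef_pos"],1),"F",np.round(s["force"],1),"g %.3f"%s["grip_width"],"q6 %.2f"%s["joints"][5],"t %.2f"%s["time_s"])
    print("TURN",np.round(rv,3),"SHIFT cm",np.round(d,2)," fifths",np.round(d/5,2))
E
python3 - <<'E'
from h import *
np.set_printoptions(precision=1,suppress=True)
print(plane("top",(361,267),65),plane("side",(278.5,282.5),65),plane("top",(446,324),65),plane("side",(231,411),65))
go(334,-295,150,90)
s=sense();q=s["ee_rot"];print(R.from_quat([q[1],q[2],q[3],q[0]]).as_matrix())
E
```

```text
[371.5 -93.4  65. ] [371.3 -95.3  65. ] [ 244.9 -283.5   65. ] [ 248.  -289.4   65. ]
jaw az now -68.7 -> -90.0 tcp [ 190.7 -488.9  199.7] F [ 0.1 -0.2  0.1] g 1.001 q6 -0.22 t 0.10
TURN [ 0.4 -0.  -0. ] SHIFT cm [  5.   20.4 -12.8]  fifths [ 1.   4.1 -2.6]
[[-0.   0.9  0.4]
 [ 0.   0.4 -0.9]
 [-1.   0.  -0. ]]
```

```bash
python3 -m pendant '[[0.07,0,0,1,4.08,-2.56,1],[0.15,0,0,2,8.16,-5.12,1],[0.22,0,0,3,12.2,-7.68,1],[0.3,0,0,4,16.3,-10.2,1],[0.372,0,0,5,20.4,-12.8,1]]' 40
python3 - <<'E'
from h import *
go(334,-295,30,90)
E
```

```text
time_s: 0.72
eef_pos: [334.9, -294.4, 149.8]
ee_rot: [0.499, 0.501, 0.499, -0.501]
force: [1.3, -0.0, -0.9]
grip_width: 1.0
jaw az now -90.2 -> -90.0 tcp [ 334.9 -294.4  149.8] F [ 1.3 -0.  -0.9] g 1.000 q6 0.59 t 0.72
TURN [-0.003 -0.     0.   ] SHIFT cm [11.98 -0.09  0.07]  fifths [ 2.4  -0.02  0.01]
```

```bash
python3 -m pendant '[[0,0,0,4,-0.05,0.05,1],[0,0,0,8,-0.09,0.07,1],[0,0,0,11,-0.09,0.07,1],[0,0,0,12,-0.09,0.07,1],[0,0,0,12,-0.09,0.07,1]]' 40;  python3 - <<'E'
from h import *
for n in("top","side"): cv2.imwrite(f"pics/{n}1.png",vision.capture(n)[:,:,::-1])
s=cv2.imread("pics/side1.png"); cv2.imwrite("pics/s1.png",cv2.resize(s[280:480,180:420],None,fx=3,fy=3))
E
```

```text
time_s: 1.35
eef_pos: [333.4, -296.5, 30.3]
ee_rot: [0.5, 0.5, 0.5, -0.5]
force: [-0.1, 1.1, -0.4]
grip_width: 1.005
```

View pics/s1.png

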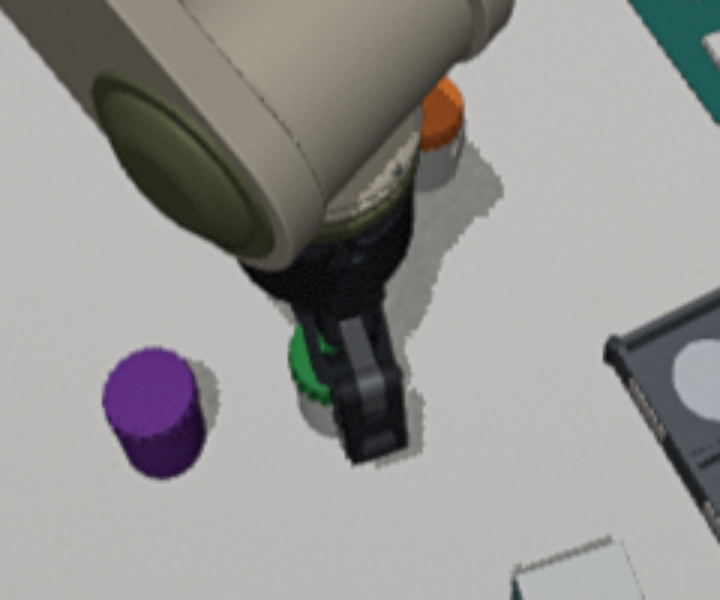

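The fingers straddle the green pot (lid at ~(310,360) in the crop), with the purple one clear. Closing.

```bash
python3 -m pendant '[[0,0,0,0,0,0,0.3],[0,0,0,0,0,0,0.3],[0,0,0,0,0,0,0.3],[0,0,0,0,0,0,0.3],[0,0,0,0,0,0,0.3]]' 40;python3 -m pendant '[[0,0,0,0,0,0,0.3],[0,0,0,-1,0,0,0.3],[0,0,0,-3.5,0,0,0.3],[0,0,0,-7.5,0,0,0.3],[0,0,0,-11,0,0,0.3]]' 40
python3 - <<'E'
from h import *
go(539,390,140,0)
E
```

```text
time_s: 2.08
eef_pos: [337.1, -302.3, 35.9]
ee_rot: [0.506, 0.499, 0.494, -0.501]
force: [1.0, -0.5, 47.0]
grip_width: 0.302
time_s: 2.7
eef_pos: [333.3, -296.3, 141.6]
ee_rot: [-0.5, -0.5, -0.5, 0.5]
force: [0.6, 0.1, 0.4]
grip_width: 0.3
jaw az now -90.0 -> -180.0 tcp [ 333.3 -296.3  141.6] F [0.6 0.1 0.4] g 0.300 q6 0.58 t 2.70
TURN [ 1.571  0.    -0.   ] SHIFT cm [  0.15  20.56 -68.64]  fifths [  0.03   4.11 -13.73]
```

```bash
python3 - <<'E'
from h import *
for n in("top","side"): cv2.imwrite(f"pics/{n}2.png",vision.capture(n)[:,:,::-1])
s=cv2.imread("pics/side2.png"); cv2.imwrite("pics/s2.png",cv2.resize(s[240:480,140:460],None,fx=2.4,fy=2.4))
E
```

```text
(no output)
```

View pics/s2.png

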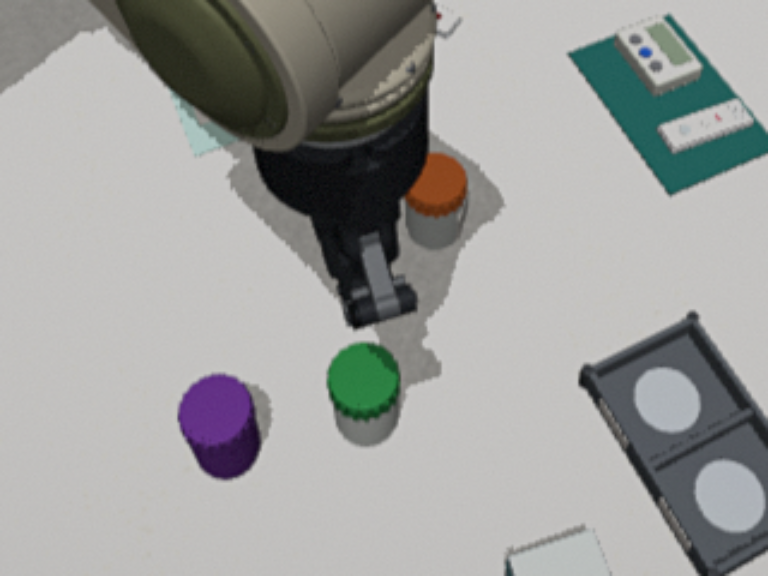

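View pics/top2.png

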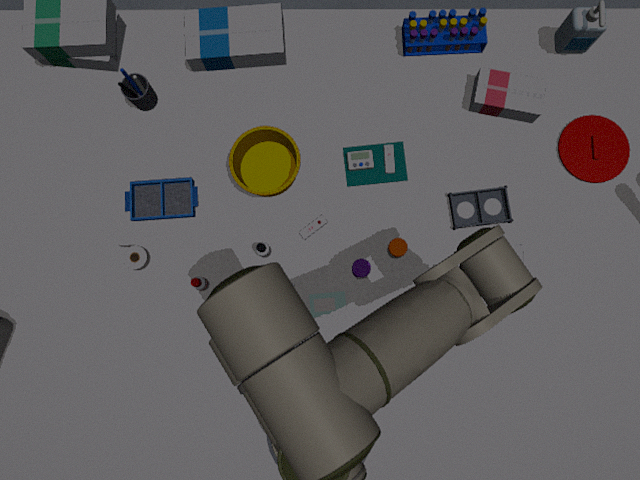

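```bash
python3 - <<'E'
from h import *
def o(p): return np.round((np.array(p)-[140,240])*2.4)
def o1(p): return np.round((np.array(p)-[180,280])*3)
print("now tcp in s2",o(proj("side",(333.3,-296.3,141.6))))
print("s1: tcp",o1(proj("side",(333.4,-296.5,30.3))),"finger -y outer tip z43",o1(proj("side",(333.4,-296.5-50,43))),"pot top",o1(proj("side",(334,-295,65))),"pot bottom",o1(proj("side",(334,-295,0))), "tip at z30",o1(proj("side",(333.4,-296.5-50,30))))
E
```

```text
now tcp in s2 [356. 317.]
s1: tcp [336. 379.] finger -y outer tip z43 [366. 469.] pot top [333. 347.] pot bottom [338. 399.] tip at z30 [366. 478.]
```

```bash
python3 -m pendant '[[0,0,0,0,0,0,1],[0,0,0,0,0.05,-0.1,1],[0,0,0,1,0.05,-0.1,1],[0,0,0,4,0.05,-0.1,1],[0,0,0,7,0.05,-0.1,1]]' 40;python3 -m pendant '[[0,0,0,2.5,0,0,1],[0,0,0,4,0,0,1],[0,0,0,4,0,0,0.8],[0,0,0,4,0,0,0.6],[0,0,0,4,0,0,0.6]]' 30; python3 -m pendant '[[0,0,0,0,0,0,0.55],[0,0,0,0,0,0,0.55],[0,0,0,0,0,0,0.5],[0,0,0,0,0,0,0.5],[0,0,0,0,0,0,0.5]]' 30;  python3 - <<'E'
from h import *
for n in("side",): cv2.imwrite(f"pics/{n}3.png",vision.capture(n)[:,:,::-1])
s=cv2.imread("pics/side3.png"); cv2.imwrite("pics/s3.png",cv2.resize(s[330:460,220:380],None,fx=5,fy=4.5))
E
```

```text
time_s: 3.42
eef_pos: [333.6, -295.1, 68.5]
ee_rot: [0.5, 0.5, 0.5, -0.5]
force: [0.2, 0.7, -0.5]
grip_width: 0.998
time_s: 4.05
eef_pos: [334.1, -295.7, 30.7]
ee_rot: [0.5, 0.5, 0.5, -0.5]
force: [0.7, -0.1, 1.1]
grip_width: 0.604
time_s: 4.68
eef_pos: [334.0, -295.5, 30.4]
ee_rot: [0.5, 0.5, 0.5, -0.5]
force: [-0.3, 0.5, 5.0]
grip_width: 0.497
```

View pics/s3.png

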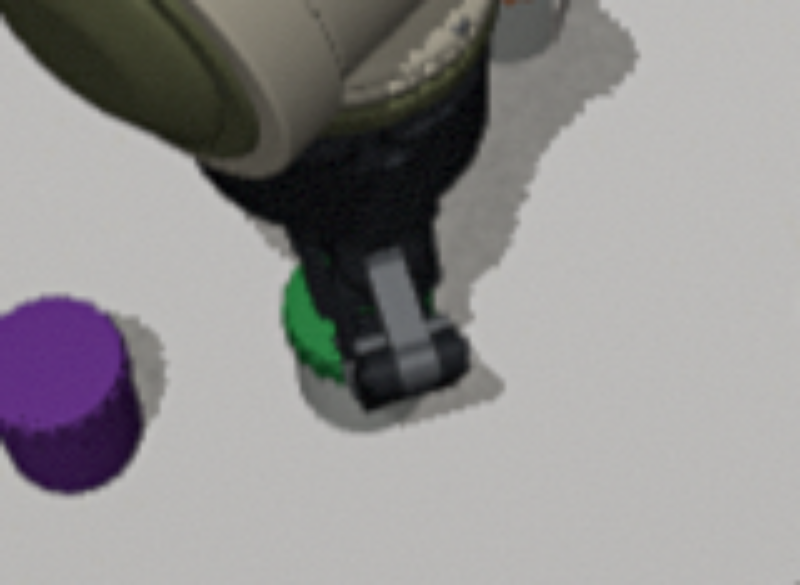

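```bash
python3 -m pendant '[[0,0,0,0,0,0,0.7],[0,0,0,0,0,0,0.7],[0,0,0,0.5,0,0,0.7],[0,0,0,1,0,0,0.7],[0,0,0,1,0,0,0.6]]' 30; python3 -m pendant '[[0,0,0,0,0,0,0.5],[0,0,0,0,0,0,0.48],[0,0,0,0,0,0,0.46],[0,0,0,0,0,0,0.45],[0,0,0,0,0,0,0.45]]' 30
```

```text
time_s: 5.35
eef_pos: [333.7, -295.2, 19.7]
ee_rot: [0.5, 0.5, 0.5, -0.5]
force: [0.2, -0.4, -0.2]
grip_width: 0.602
time_s: 5.98
eef_pos: [333.9, -295.5, 20.3]
ee_rot: [-0.5, -0.5, -0.5, 0.5]
force: [1.1, 0.1, 1.1]
grip_width: 0.499
```

```bash
python3 -m pendant '[[0,0,0,0,0,0,0.4],[0,0,0,0,0,0,0.4],[0,0,0,0,0,0,0.4],[0,0,0,0,0,0,0.4],[0,0,0,0,0,0,0.4]]' 30
```

```text
time_s: 6.6
eef_pos: [333.9, -295.5, 20.2]
ee_rot: [-0.5, -0.5, -0.5, 0.5]
force: [-0.2, -0.2, 1.9]
grip_width: 0.497
```

Firm now: the fingers stop at 0.497 (earlier they slid up over the lid). Lift.

```bash
python3 -m pendant '[[0,0,0,0,0,0,0.3],[0,0,0,-1,0,0,0.3],[0,0,0,-4,0,0,0.3],[0,0,0,-8,0,0,0.3],[0,0,0,-12,0,0,0.3]]' 40
python3 - <<'E'
from h import *
go(541.6,352,140,4.7)
E
```

```text
time_s: 7.22
eef_pos: [333.7, -295.3, 141.9]
ee_rot: [-0.5, -0.5, -0.5, 0.5]
force: [-0.1, -0.9, -1.3]
grip_width: 0.493
jaw az now -90.0 -> -175.3 tcp [ 333.7 -295.3  141.9] F [-0.1 -0.9 -1.3] g 0.493 q6 0.58 t 7.22
TURN [ 1.489  0.    -0.   ] SHIFT cm [  0.18  20.78 -64.73]  fifths [  0.04   4.16 -12.95]
```

```bash
python3 - <<'E'
s=open('h.py').read()
s=s.replace('''    print("TURN"''','''    dj=np.arctan2(y,x)-np.arctan2(s["eef_pos"][1],s["eef_pos"][0])
    print("turnx options:",[(round(k,3),"q6end %.2f"%(s["joints"][5]+dj+k)) for k in (rv[0],rv[0]-np.pi,rv[0]+np.pi)])
    print("TURN"''')
open('h.py','w').write(s)
E
python3 -m pendant '[[-0.11,0,0,0,1.4,-3,0.3],[-0.25,0,0,0,3.5,-8,0.3],[-0.4,0,0,0,5,-13,0.3],[-0.5,0,0,0,6,-18.5,0.3],[-0.6,0,0,0,7,-24,0.3]]'
python3 - <<'E'
from h import *
go(535.6,425.8,140,4.7)
E
```

```text
time_s: 7.85
eef_pos: [404.0, -53.8, 140.8]
ee_rot: [0.626, 0.329, 0.626, -0.329]
force: [0.5, -0.6, -0.7]
grip_width: 0.495
jaw az now -55.5 -> 4.7 tcp [404.  -53.8 140.8] F [ 0.5 -0.6 -0.7] g 0.495 q6 0.55 t 7.85
turnx options: [(np.float64(-1.05), 'q6end 0.30'), (np.float64(-4.192), 'q6end -2.84'), (np.float64(2.091), 'q6end 3.44')]
TURN [-1.05e+00  1.00e-03  0.00e+00] SHIFT cm [  0.07  38.03 -32.05]  fifths [ 0.01  7.61 -6.41]
```

```bash
python3 -m pendant '[[-0.1,0,0,0,3.8,-3.2,0.3],[-0.2,0,0,0,7.6,-6.4,0.3],[-0.32,0,0,0,11.4,-9.6,0.3],[-0.42,0,0,0,15.2,-12.8,0.3],[-0.52,0,0,0,19,-16,0.3]]'
python3 - <<'E'
from h import *
go(535.6,425.8,140,4.7)
E
```

```text
time_s: 8.48
eef_pos: [470.6, 185.5, 140.7]
ee_rot: [0.69, 0.157, 0.689, -0.157]
force: [0.5, -0.7, -0.5]
grip_width: 0.494
jaw az now -25.6 -> 4.7 tcp [470.6 185.5 140.7] F [ 0.5 -0.7 -0.5] g 0.494 q6 0.59 t 8.47
turnx options: [(np.float64(-0.53), 'q6end 0.36'), (np.float64(-3.671), 'q6end -2.78'), (np.float64(2.612), 'q6end 3.50')]
TURN [-0.53   0.001 -0.   ] SHIFT cm [ 0.08 24.47 -4.54]  fifths [ 0.02  4.89 -0.91]
```

```bash
python3 -m pendant '[[-0.12,0,0,0,5.5,-1,0.3],[-0.25,0,0,0,11,-2,0.3],[-0.38,0,0,0,17,-3.2,0.3],[-0.5,0,0,0,22.5,-4.2,0.3],[-0.53,0,0,0,24.45,-4.54,0.3]]'; python3 -m pendant '[[0,0,0,0,0,0,0.3],[0,0,0,3,0,0,0.3],[0,0,0,6,0,0,0.3],[0,0,0,8,0,0,0.3],[0,0,0,8,0,0,0.3]]'
python3 - <<'E'
from h import *
go(535.6,425.8,24,4.7)
for n in("top","side",): cv2.imwrite(f"pics/{n}4.png",vision.capture(n)[:,:,::-1])
s=cv2.imread("pics/side4.png");t=cv2.imread("pics/top4.png"); cv2.imwrite("pics/s4.png",np.hstack([cv2.resize(s[60:190,220:340],None,fx=3.3,fy=4),cv2.resize(t[150:280,90:210],None,fx=3.3,fy=4)]))
E
```

```text
time_s: 9.1
eef_pos: [535.7, 426.2, 139.8]
ee_rot: [0.706, -0.029, 0.707, 0.029]
force: [0.5, -0.3, 0.2]
grip_width: 0.496
time_s: 9.72
eef_pos: [535.5, 422.1, 59.3]
ee_rot: [0.706, -0.028, 0.708, 0.027]
force: [0.2, 0.6, -0.8]
grip_width: 0.493
jaw az now 4.4 -> 4.7 tcp [535.5 422.1  59.3] F [ 0.2  0.6 -0.8] g 0.493 q6 0.42 t 9.72
turnx options: [(np.float64(-0.005), 'q6end 0.42'), (np.float64(-3.146), 'q6end -2.72'), (np.float64(3.137), 'q6end 3.56')]
TURN [-0.005 -0.003  0.001] SHIFT cm [3.53 0.37 0.05]  fifths [0.71 0.07 0.01]
```

View pics/s4.png

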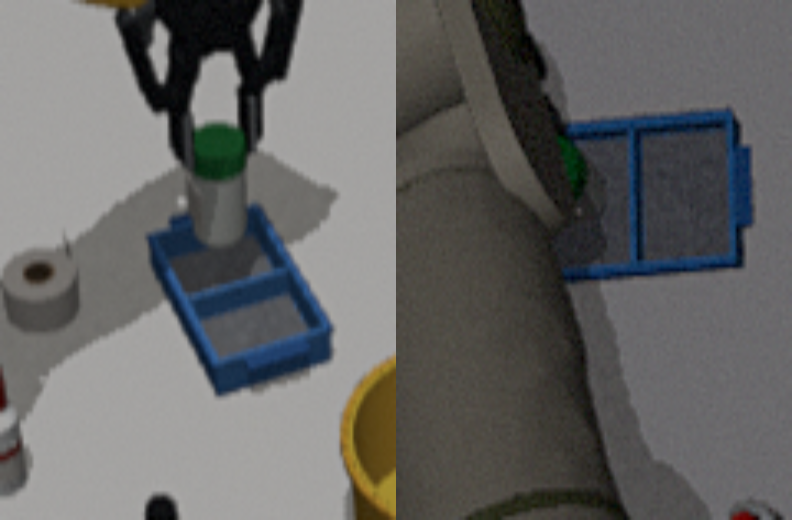

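The green pot hangs upright over the +y bay. Lowering.

```bash
python3 -m pendant '[[0,0,0,1,0.2,0,0.3],[0,0,0,2,0.35,0,0.3],[0,0,0,2.8,0.35,0,0.3],[0,0,0,3.3,0.35,0,0.3],[0,0,0,3.4,0.35,0,0.3]]';python3 -m pendant '[[0,0,0,0.05,0,0,0.3],[0,0,0,0.1,0,0,0.3],[0,0,0,0.1,0,0,0.3],[0,0,0,0.1,0,0,0.3],[0,0,0,0.1,0,0,0.3]]'
```

```text
time_s: 10.45
eef_pos: [535.8, 427.1, 25.8]
ee_rot: [0.706, -0.028, 0.707, 0.028]
force: [-0.7, -0.3, -0.2]
grip_width: 0.498
time_s: 11.08
eef_pos: [535.9, 427.2, 25.2]
ee_rot: [0.707, -0.028, 0.707, 0.028]
force: [1.3, 0.1, -1.2]
grip_width: 0.496
```

```bash
python3 -m pendant '[[0,0,0,0.05,0,0,0.3],[0,0,0,0.1,0,0,0.3],[0,0,0,0.15,0,0,0.3],[0,0,0,0.15,0,0,0.3],[0,0,0,0.15,0,0,0.3]]'
```

```text
time_s: 11.7
eef_pos: [535.9, 427.3, 24.4]
ee_rot: [0.707, -0.028, 0.706, 0.028]
force: [-3.3, -0.2, 6.1]
grip_width: 0.494
```

Contact (6 N). Release slowly and retreat.

```bash
python3 -m pendant '[[0,0,0,0,0,0,0.55],[0,0,0,0,0,0,0.6],[0,0,0,0,0,0,0.68],[0,0,0,-0.5,0,0,0.75],[0,0,0,-1.5,0,0,0.8]]';python3 -m pendant '[[0,0,0,-3,0,0,0.8],[0,0,0,-6,0,0,0.9],[0,0,0,-11,0,0,1],[0,0,0,-11,-5,0,1],[0,0,0,-11,-10,0,1]]'
python3 - <<'E'
from h import *
for n in("top","side",): cv2.imwrite(f"pics/{n}5.png",vision.capture(n)[:,:,::-1])
s=cv2.imread("pics/side5.png");t=cv2.imread("pics/top5.png"); cv2.imwrite("pics/s5.png",np.hstack([cv2.resize(s[60:190,220:340],None,fx=3.3,fy=4),cv2.resize(t[150:280,90:210],None,fx=3.3,fy=4)]))
go(419.5,-178.5,120,None)
E
```

```text
time_s: 12.32
eef_pos: [535.8, 427.1, 39.0]
ee_rot: [0.706, -0.028, 0.707, 0.028]
force: [-0.2, -0.2, -0.0]
grip_width: 0.797
time_s: 12.95
eef_pos: [543.8, 326.6, 150.0]
ee_rot: [0.707, -0.028, 0.706, 0.028]
force: [1.0, -0.4, 0.0]
grip_width: 1.0
jaw az now 4.3 -> 4.3 tcp [544.7 323.6 150. ] F [-0.2  0.4  1.1] g 0.999 q6 0.28 t 13.05
turnx options: [(np.float64(-0.0), 'q6end -0.66'), (np.float64(-3.142), 'q6end -3.80'), (np.float64(3.142), 'q6end 2.48')]
TURN [-0.     0.001  0.001] SHIFT cm [  3.02 -49.13 -16.25]  fifths [ 0.6  -9.83 -3.25]
```

View pics/s5.png

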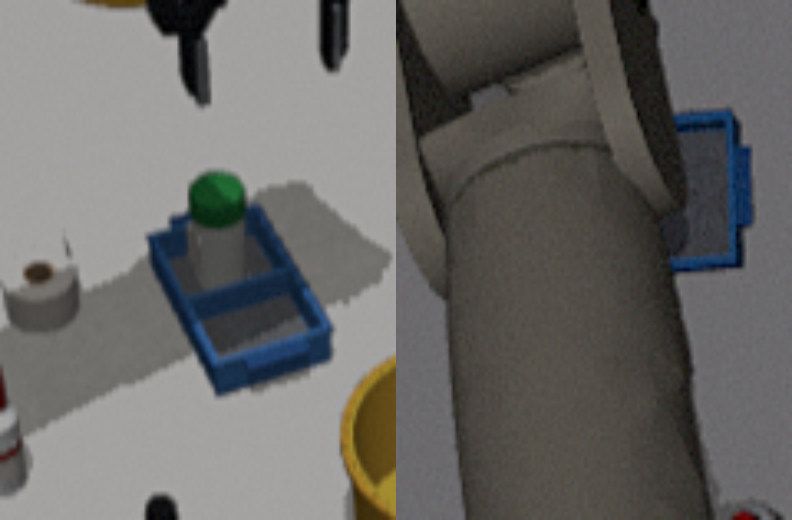

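Green pot is upright in the +y bay, at about (216,195) in the crop. On to the orange pot.

```bash
python3 -m pendant '[[0,0,0,0.3,-5,-1.6,1],[0,0,0,0.6,-11,-3.6,1],[0,0,0,1,-17,-5.6,1],[0,0,0,1.4,-23,-7.6,1],[0,0,0,1.8,-29,-9.6,1]]';python3 -m pendant '[[0,0,0,0.3,-5.5,-1.8,1],[0,0,0,0.6,-11,-3.6,1],[0,0,0,1,-16.5,-5.4,1],[0,0,0,1.2,-20.1,-6.65,1],[0,0,0,1.2,-20.1,-6.65,1]]'
python3 - <<'E'
from h import *
print(plane("side",(285.5,108.7),69))
go(419.5,-178.5,20)
E
```

```text
time_s: 13.68
eef_pos: [471.5, 32.7, 131.7]
ee_rot: [0.707, -0.028, 0.706, 0.028]
force: [1.2, 0.8, 0.2]
grip_width: 1.002
time_s: 14.3
eef_pos: [421.3, -173.4, 119.4]
ee_rot: [0.707, -0.027, 0.706, 0.026]
force: [-0.4, 0.5, -0.3]
grip_width: 0.998
[533.10400294 417.26097523  69.        ]
jaw az now 4.3 -> 4.3 tcp [ 421.3 -173.4  119.4] F [-0.4  0.5 -0.3] g 0.998 q6 -0.72 t 14.30
turnx options: [(np.float64(-0.0), 'q6end -0.74'), (np.float64(-3.142), 'q6end -3.88'), (np.float64(3.142), 'q6end 2.41')]
TURN [-0.     0.001  0.001] SHIFT cm [ 9.95 -0.49 -0.22]  fifths [ 1.99 -0.1  -0.04]
```

```bash
python3 -m pendant '[[0,0,0,0,0,0,1],[0,0,0,2,0,0,1],[0,0,0,4,0,0,1],[0,0,0,4,0,0,1],[0,0,0,4,0,0,1]]'
python3 - <<'E'
from h import *
go(419.5,-178.5,20)
E
```

```text
time_s: 14.92
eef_pos: [422.0, -171.2, 79.7]
ee_rot: [0.707, -0.029, 0.706, 0.028]
force: [-1.3, 0.2, 1.2]
grip_width: 0.999
jaw az now 4.6 -> 4.6 tcp [ 422.  -171.2   79.7] F [-1.3  0.2  1.2] g 0.999 q6 -0.72 t 14.93
turnx options: [(np.float64(-0.0), 'q6end -0.74'), (np.float64(-3.142), 'q6end -3.88'), (np.float64(3.142), 'q6end 2.40')]
TURN [-0.     0.001  0.001] SHIFT cm [ 5.97 -0.71 -0.31]  fifths [ 1.19 -0.14 -0.06]
```

```bash
python3 -m pendant '[[0,0,0,0,-0.4,-0.15,1],[0,0,0,1,-0.72,-0.31,1],[0,0,0,3.5,-0.72,-0.31,1],[0,0,0,5.9,-0.72,-0.31,1],[0,0,0,5.95,-0.72,-0.31,0.8]]'; python3 -m pendant '[[0,0,0,0,0,0,0.6],[0,0,0,0,0,0,0.52],[0,0,0,0,0,0,0.48],[0,0,0,0,0,0,0.45],[0,0,0,0,0,0,0.4]]' 40;python3 -m pendant '[[0,0,0,0,0,0,0.3],[0,0,0,0,0,0,0.3],[0,0,0,0,0,0,0.3],[0,0,0,-0.5,0,0,0.3],[0,0,0,-2,0,0,0.3]]' 40
```

```text
time_s: 15.55
eef_pos: [417.8, -178.5, 18.1]
ee_rot: [0.706, -0.027, 0.707, 0.029]
force: [-0.3, -0.2, 1.1]
grip_width: 0.821
time_s: 16.18
eef_pos: [419.5, -179.4, 20.5]
ee_rot: [0.707, -0.029, 0.706, 0.027]
force: [-0.1, 0.1, 5.6]
grip_width: 0.494
time_s: 16.8
eef_pos: [418.5, -178.7, 39.7]
ee_rot: [0.706, -0.028, 0.707, 0.028]
force: [0.3, 1.4, -0.5]
grip_width: 0.491
```

```bash
python3 -m pendant '[[0,0,0,-2.5,0,0,0.3],[0,0,0,-6,0.0,0,0.3],[0,0,0,-10,0,0,0.3],[0,0,0,-10,2,0.4,0.3],[0,0,0,-10,6,1.4,0.3]]'
python3 - <<'E'
from h import *
go(541.6,352,140,4.7)
E
```

```text
time_s: 17.42
eef_pos: [428.2, -118.0, 140.2]
ee_rot: [0.707, -0.027, 0.706, 0.027]
force: [0.7, 0.4, -1.5]
grip_width: 0.494
jaw az now 4.4 -> 4.7 tcp [ 428.2 -118.   140.2] F [ 0.7  0.4 -1.5] g 0.494 q6 -0.61 t 17.43
turnx options: [(np.float64(-0.005), 'q6end 0.23'), (np.float64(-3.147), 'q6end -2.91'), (np.float64(3.136), 'q6end 3.37')]
TURN [-0.005  0.001  0.001] SHIFT cm [-0.   46.   14.92]  fifths [-0.    9.2   2.98]
```

```bash
python3 -m pendant '[[0,0,0,0,5,1.6,0.3],[0,0,0,0,10,3.2,0.3],[0,0,0,0,15,4.8,0.3],[0,0,0,0,20,6.5,0.3],[0,0,0,0,25,8.1,0.3]]';python3 -m pendant '[[0,0,0,0,5,1.6,0.3],[0,0,0,0,10,3.2,0.3],[0,0,0,0,15,4.8,0.3],[0,0,0,0,19,6.2,0.3],[0,0,0,0,21,6.8,0.3]]';python3 -m pendant '[[0,0,0,0,0,0,0.3],[0,0,0,2,0,0,0.3],[0,0,0,4,0,0,0.3],[0,0,0,6,0,0,0.3],[0,0,0,6,0,0,0.3]]'
python3 - <<'E'
from h import *
go(541.6,352,24,4.7)
for n in("top","side",): cv2.imwrite(f"pics/{n}6.png",vision.capture(n)[:,:,::-1])
s=cv2.imread("pics/side6.png");t=cv2.imread("pics/top6.png"); cv2.imwrite("pics/s6.png",np.hstack([cv2.resize(s[60:190,220:340],None,fx=3.3,fy=4),cv2.resize(t[150:280,90:210],None,fx=3.3,fy=4)]))
E
```

```text
time_s: 18.05
eef_pos: [489.2, 139.4, 140.0]
ee_rot: [0.707, -0.028, 0.706, 0.028]
force: [0.7, -0.6, -0.4]
grip_width: 0.495
time_s: 18.68
eef_pos: [540.0, 354.3, 139.4]
ee_rot: [0.706, -0.029, 0.707, 0.029]
force: [-0.3, -0.8, -1.2]
grip_width: 0.495
time_s: 19.3
eef_pos: [539.5, 351.0, 78.5]
ee_rot: [0.706, -0.028, 0.708, 0.027]
force: [0.4, 0.1, -0.5]
grip_width: 0.493
jaw az now 4.5 -> 4.7 tcp [539.5 351.   78.5] F [ 0.4  0.1 -0.5] g 0.493 q6 0.32 t 19.30
turnx options: [(np.float64(-0.004), 'q6end 0.31'), (np.float64(-3.145), 'q6end -2.83'), (np.float64(3.138), 'q6end 3.45')]
TURN [-0.004 -0.003  0.001] SHIFT cm [5.44 0.09 0.23]  fifths [1.09 0.02 0.05]
```

View pics/s6.png

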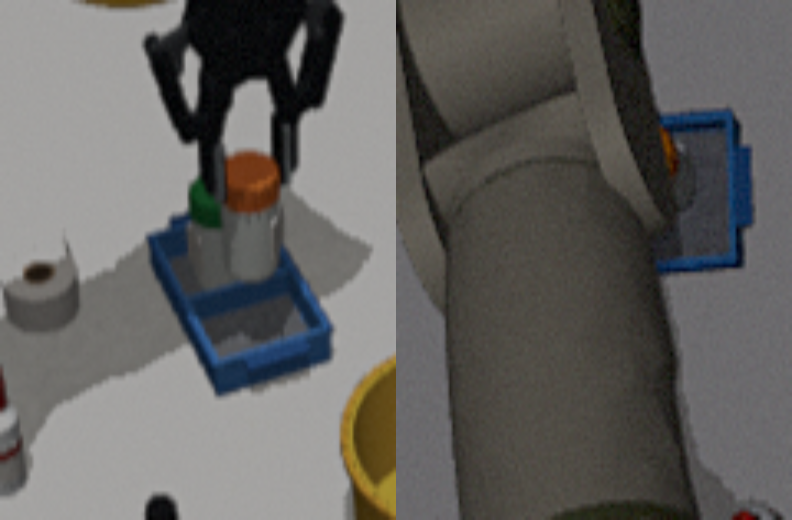

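```bash
python3 -m pendant '[[0,0,0,1.5,0,0.1,0.3],[0,0,0,3,0,0.2,0.3],[0,0,0,4.3,0,0.2,0.3],[0,0,0,5,0,0.2,0.3],[0,0,0,5.2,0,0.2,0.3]]';python3 -m pendant '[[0,0,0,0.05,0,0,0.3],[0,0,0,0.1,0,0,0.3],[0,0,0,0.15,0,0,0.3],[0,0,0,0.2,0,0,0.3],[0,0,0,0.2,0,0,0.3]]'
```

```text
time_s: 20.02
eef_pos: [542.1, 352.5, 26.9]
ee_rot: [0.706, -0.028, 0.707, 0.028]
force: [-0.5, -1.0, -0.6]
grip_width: 0.494
time_s: 20.65
eef_pos: [542.3, 352.5, 25.4]
ee_rot: [0.707, -0.028, 0.707, 0.028]
force: [-0.4, -0.1, -0.5]
grip_width: 0.491
```

```bash
python3 -m pendant '[[0,0,0,0.05,0,0,0.3],[0,0,0,0.1,0,0,0.3],[0,0,0,0.15,0,0,0.3],[0,0,0,0.15,0,0,0.3],[0,0,0,0.15,0,0,0.3]]'
```

```text
time_s: 21.28
eef_pos: [542.4, 352.6, 24.6]
ee_rot: [0.707, -0.028, 0.706, 0.028]
force: [-0.9, -1.4, 5.1]
grip_width: 0.494
```

```bash
python3 -m pendant '[[0,0,0,0,0,0,0.55],[0,0,0,0,0,0,0.6],[0,0,0,0,0,0,0.68],[0,0,0,-0.5,0,0,0.75],[0,0,0,-1.5,0,0,0.8]]';python3 -m pendant '[[0,0,0,-3,0,0,0.8],[0,0,0,-6,0,0,0.9],[0,0,0,-11,0,0,1],[0,0,0,-11,-3,-1,1],[0,0,0,-11,-7,-3,1]]'
python3 - <<'E'
from h import *
for n in("top","side",): cv2.imwrite(f"pics/{n}7.png",vision.capture(n)[:,:,::-1])
s=cv2.imread("pics/side7.png");t=cv2.imread("pics/top7.png"); cv2.imwrite("pics/s7.png",np.hstack([cv2.resize(s[60:190,220:340],None,fx=3.3,fy=4),cv2.resize(t[150:280,90:210],None,fx=3.3,fy=4)]))
go(413.5,135,140,None)
E
```

```text
time_s: 21.9
eef_pos: [542.2, 352.4, 39.3]
ee_rot: [0.706, -0.028, 0.707, 0.028]
force: [-0.3, 0.2, -0.2]
grip_width: 0.799
time_s: 22.52
eef_pos: [517.9, 279.9, 150.0]
ee_rot: [0.707, -0.028, 0.706, 0.028]
force: [-0.0, -0.5, 0.2]
grip_width: 1.001
jaw az now 4.4 -> 4.4 tcp [516.9 277.7 149.8] F [0.4 0.7 0.5] g 0.998 q6 0.22 t 22.62
turnx options: [(np.float64(0.0), 'q6end 0.04'), (np.float64(-3.142), 'q6end -3.10'), (np.float64(3.142), 'q6end 3.18')]
TURN [ 0.    -0.     0.001] SHIFT cm [  1.   -13.44 -11.4 ]  fifths [ 0.2  -2.69 -2.28]
```

View pics/s7.png

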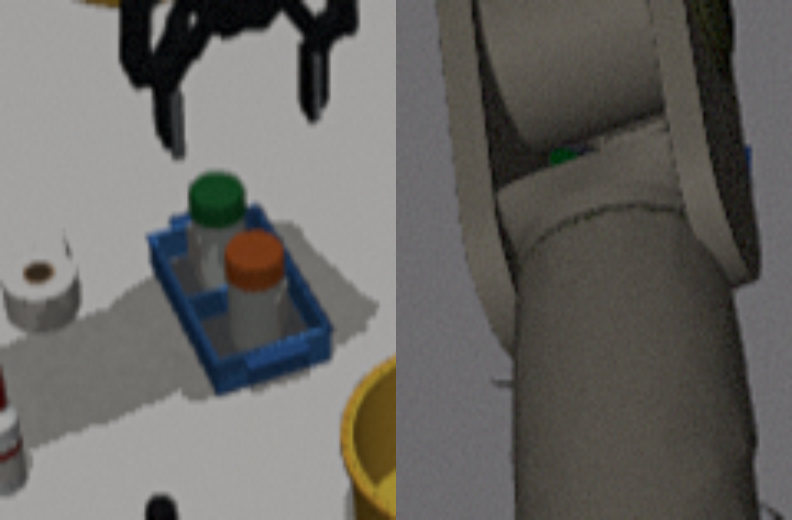

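Both pots stand upright in their bays. Next the black bottle.

```bash
python3 -m pendant '[[0,0,0,0,-4,-3.5,1],[0,0,0,0.5,-8,-7,1],[0,0,0,1,-12,-10.5,1],[0,0,0,1,-13.3,-11.3,1],[0,0,0,1,-13.3,-11.3,1]]';python3 -m pendant '[[0,0,0,0,0,0,1],[0,0,0,1,0,0,1],[0,0,0,2,0,0,1],[0,0,0,2,0,0,1],[0,0,0,2,0,0,1]]'
python3 - <<'E'
from h import *
go(413.5,135,17,None)
for n in("top","side",): cv2.imwrite(f"pics/{n}8.png",vision.capture(n)[:,:,::-1])
s=cv2.imread("pics/side8.png"); cv2.imwrite("pics/s8.png",cv2.resize(s[120:280,200:360],None,fx=3.6,fy=3.6))
E
```

```text
time_s: 23.25
eef_pos: [416.6, 138.8, 139.8]
ee_rot: [0.707, -0.027, 0.706, 0.028]
force: [0.2, -0.6, -0.6]
grip_width: 0.996
time_s: 23.88
eef_pos: [415.9, 138.9, 118.9]
ee_rot: [0.707, -0.028, 0.707, 0.028]
force: [-0.2, -0.7, 0.3]
grip_width: 1.002
jaw az now 4.5 -> 4.5 tcp [415.9 138.9 118.9] F [-0.2 -0.7  0.3] g 1.002 q6 -0.03 t 23.88
turnx options: [(np.float64(-0.0), 'q6end -0.03'), (np.float64(-3.142), 'q6end -3.17'), (np.float64(3.142), 'q6end 3.11')]
TURN [-0. -0. -0.] SHIFT cm [10.19 -0.37 -0.27]  fifths [ 2.04 -0.07 -0.05]
```

View pics/s8.png

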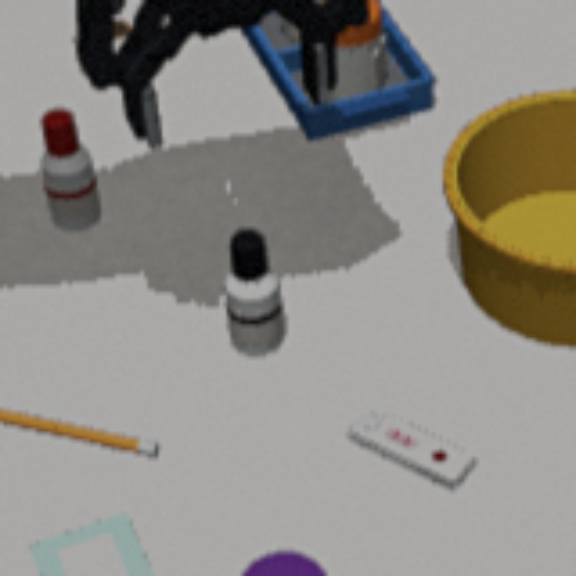

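```bash
python3 -m pendant '[[0,0,0,0.5,-0.37,-0.25,1],[0,0,0,3.5,-0.37,-0.25,1],[0,0,0,7,-0.37,-0.25,1],[0,0,0,9.5,-0.37,-0.25,1],[0,0,0,10.2,-0.37,-0.25,1]]'; python3 -m pendant '[[0,0,0,0,0,0,0.8],[0,0,0,0,0,0,0.65],[0,0,0,0,0,0,0.55],[0,0,0,0,0,0,0.47],[0,0,0,0,0,0,0.42]]' 30
```

```text
time_s: 24.6
eef_pos: [412.7, 134.7, 15.8]
ee_rot: [0.706, -0.028, 0.707, 0.028]
force: [-0.6, 0.2, 0.3]
grip_width: 1.001
time_s: 25.22
eef_pos: [413.6, 135.0, 17.1]
ee_rot: [0.707, -0.028, 0.706, 0.028]
force: [0.5, -0.2, -0.4]
grip_width: 0.423
```

```bash
python3 -m pendant '[[0,0,0,0,0,0,0.38],[0,0,0,0,0,0,0.35],[0,0,0,0,0,0,0.32],[0,0,0,0,0,0,0.29],[0,0,0,0,0,0,0.25]]' 30
```

```text
time_s: 25.85
eef_pos: [414.3, 135.0, 17.3]
ee_rot: [0.707, -0.028, 0.706, 0.028]
force: [2.7, 0.9, 4.6]
grip_width: 0.249
```

Run:
```python
from h import *
for n in("top","side",): cv2.imwrite(f"pics/{n}9.png",vision.capture(n)[:,:,::-1])
s=cv2.imread("pics/side9.png"); cv2.imwrite("pics/s9.png",cv2.resize(s[140:240,220:340],None,fx=6,fy=6))
```

```text
(no output)
```

View pics/s9.png

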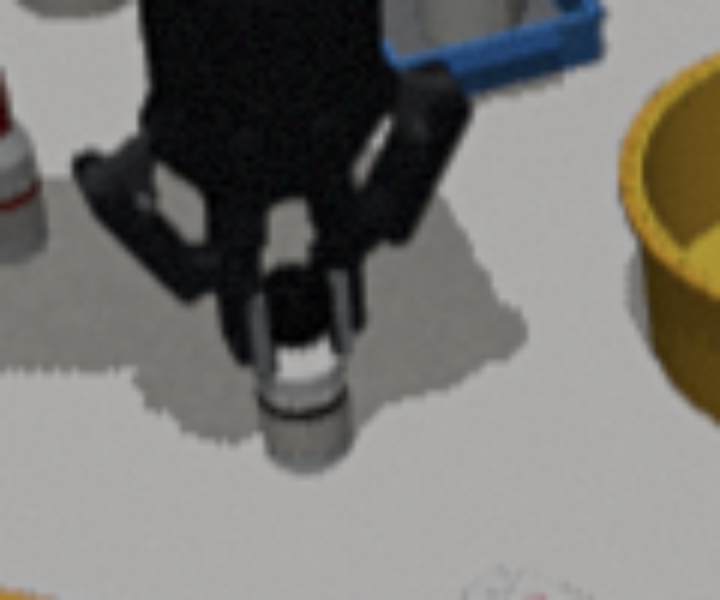

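Run:
```python
from h import *
for z in (17,30,40,50,60): 
    print(z,[np.round((np.array(proj("side",(x,135,z)))-[220,140])*6) for x in(403.5,423.5)])
print(np.round((np.array(proj("side",(414,135,0)))-[220,140])*6),np.round((np.array(proj("side",(414,135,80)))-[220,140])*6),np.round((np.array(proj("side",(414,135,48)))-[220,140])*6))
print(sense()["grip_width"])
```

```text
17 [array([272., 419.]), array([326., 407.])]
30 [array([269., 393.]), array([324., 380.])]
40 [array([267., 372.]), array([322., 360.])]
50 [array([264., 351.]), array([320., 339.])]
60 [array([262., 330.]), array([318., 317.])]
[304. 447.] [287. 279.] [294. 349.]
0.2512203982969885
```

The fingertips actually sit around the cap/shoulder (~(262,370) in the crop), i.e. roughly 30+ mm above the reported TCP. So I reopen and grip lower on the body.

```bash
python3 -m pendant '[[0,0,0,0,0,0,0.4],[0,0,0,0,0,0,0.6],[0,0,0,0,0,0,0.7],[0,0,0,0.5,0,0,0.7],[0,0,0,1,0,0,0.7]]' 30;python3 -m pendant '[[0,0,0,0.5,0,0,0.7],[0,0,0,1,0,0,0.7],[0,0,0,1.3,0,0,0.7],[0,0,0,1.3,0,0,0.7],[0,0,0,1.3,0,0,0.7]]' 30
python3 - <<'E'
from h import *
for n in("side",): cv2.imwrite(f"pics/{n}10.png",vision.capture(n)[:,:,::-1])
s=cv2.imread("pics/side10.png"); cv2.imwrite("pics/s10.png",cv2.resize(s[140:240,220:340],None,fx=6,fy=6))
E
```

```text
time_s: 26.58
eef_pos: [413.4, 134.9, 6.5]
ee_rot: [0.706, -0.028, 0.707, 0.028]
force: [-0.7, 0.1, -0.4]
grip_width: 0.701
time_s: 27.2
eef_pos: [413.6, 135.0, -6.0]
ee_rot: [0.707, -0.028, 0.706, 0.028]
force: [-0.6, 0.3, 0.0]
grip_width: 0.696
```

View pics/s10.png

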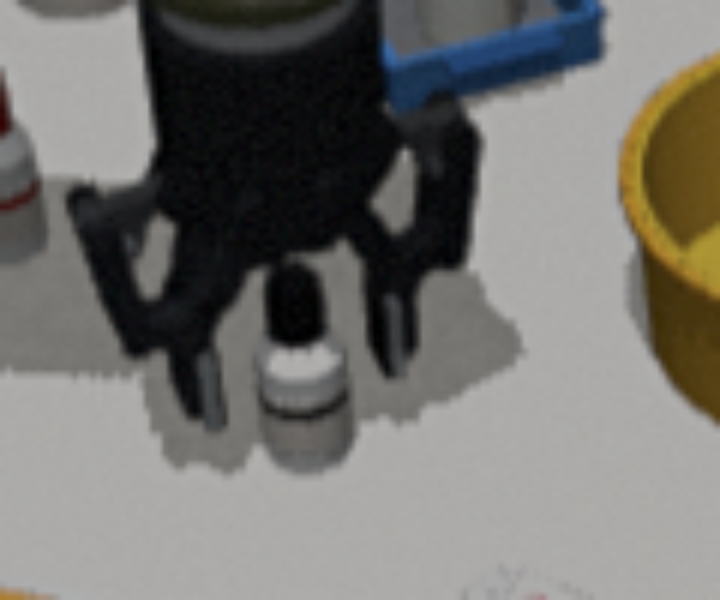

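```bash
python3 -m pendant '[[0,0,0,0,0,0,0.55],[0,0,0,0,0,0,0.46],[0,0,0,0,0,0,0.42],[0,0,0,0,0,0,0.38],[0,0,0,0,0,0,0.34]]' 30;python3 -m pendant '[[0,0,0,0,0,0,0.3],[0,0,0,0,0,0,0.25],[0,0,0,0,0,0,0.2],[0,0,0,0,0,0,0.2],[0,0,0,0,0,0,0.2]]' 30
```

```text
time_s: 27.88
eef_pos: [413.6, 134.9, -5.9]
ee_rot: [0.707, -0.028, 0.707, 0.028]
force: [-1.4, -0.7, 4.3]
grip_width: 0.363
time_s: 28.5
eef_pos: [413.6, 134.9, -5.9]
ee_rot: [0.707, -0.028, 0.706, 0.028]
force: [-0.5, 0.1, 5.1]
grip_width: 0.36
```

Gripped at 0.36 (≈31 mm body). Lift and carry to the rack.

```bash
python3 -m pendant '[[0,0,0,-0.5,0,0,0.2],[0,0,0,-3,0,0,0.2],[0,0,0,-7,0,0,0.2],[0,0,0,-11,0,0,0.2],[0,0,0,-11.5,0,0,0.2]]' 40
python3 - <<'E'
from h import *
go(527.7,-413.2,105,7.5)
E
```

```text
time_s: 29.12
eef_pos: [414.6, 135.1, 111.1]
ee_rot: [0.708, -0.028, 0.705, 0.028]
force: [-0.8, 0.5, -0.4]
grip_width: 0.364
jaw az now 4.5 -> 7.5 tcp [414.6 135.1 111.1] F [-0.8  0.5 -0.4] g 0.364 q6 -0.03 t 29.12
turnx options: [(np.float64(-0.052), 'q6end -1.07'), (np.float64(-3.193), 'q6end -4.21'), (np.float64(3.09), 'q6end 2.08')]
TURN [-0.052  0.005  0.   ] SHIFT cm [  0.65 -55.55   6.93]  fifths [  0.13 -11.11   1.39]
```

```bash
python3 -m pendant '[[0,0,0,0,-4,0.5,0.2],[-0.01,0,0,0,-8.5,1.1,0.2],[-0.02,0,0,0,-13,1.7,0.2],[-0.03,0,0,0,-17.5,2.3,0.2],[-0.04,0,0,0,-22,2.8,0.2]]';python3 -m pendant '[[0,0,0,0,-4.5,0.6,0.2],[0,0,0,0,-9,1.1,0.2],[0,0,0,0,-13.5,1.7,0.2],[0,0,0,0,-18,2.2,0.2],[-0.01,0,0,0,-22,2.7,0.2]]'
python3 - <<'E'
from h import *
go(527.7,-413.2,80,7.5)
E
```

```text
time_s: 29.75
eef_pos: [458.4, -83.5, 107.9]
ee_rot: [0.705, -0.042, 0.706, 0.042]
force: [1.2, 0.5, 0.1]
grip_width: 0.356
time_s: 30.38
eef_pos: [511.4, -298.7, 107.4]
ee_rot: [0.705, -0.045, 0.706, 0.046]
force: [1.4, -0.0, 0.5]
grip_width: 0.36
jaw az now 7.4 -> 7.5 tcp [ 511.4 -298.7  107.4] F [ 1.4 -0.   0.5] g 0.360 q6 -0.85 t 30.38
turnx options: [(np.float64(-0.002), 'q6end -0.99'), (np.float64(-3.144), 'q6end -4.13'), (np.float64(3.139), 'q6end 2.15')]
TURN [-0.002 -0.001 -0.002] SHIFT cm [  2.72 -11.57   0.15]  fifths [ 0.54 -2.31  0.03]
```

```bash
python3 -m pendant '[[0,0,0,0,-4,0.1,0.2],[0,0,0,1,-8,0.1,0.2],[0,0,0,3,-10.5,0.1,0.2],[0,0,0,5,-11,0.1,0.2],[0,0,0,6.5,-11,0.1,0.2]]';python3 -m pendant '[[0,0,0,0,0,0,0.2],[0,0,0,0,0,0,0.2],[0,0,0,0,0,0,0.2],[0,0,0,0,0,0,0.2],[0,0,0,0,0,0,0.2]]'
python3 - <<'E'
from h import *
go(527.7,-413.2,-2,7.5)
for n in("top","side",): cv2.imwrite(f"pics/{n}11.png",vision.capture(n)[:,:,::-1])
s=cv2.imread("pics/side11.png");t=cv2.imread("pics/top11.png"); cv2.imwrite("pics/s11.png",np.hstack([cv2.resize(s[330:480,360:500],None,fx=2.8,fy=3.5),cv2.resize(t[160:310,400:540],None,fx=2.8,fy=3.5)]))
E
```

```text
time_s: 31.0
eef_pos: [526.4, -405.2, 41.7]
ee_rot: [0.705, -0.045, 0.706, 0.046]
force: [0.4, -0.7, -0.3]
grip_width: 0.364
time_s: 31.62
eef_pos: [526.9, -406.4, 44.2]
ee_rot: [0.706, -0.046, 0.706, 0.045]
force: [0.1, 0.5, 0.1]
grip_width: 0.357
jaw az now 7.4 -> 7.5 tcp [ 526.9 -406.4   44.2] F [0.1 0.5 0.1] g 0.357 q6 -0.96 t 31.62
turnx options: [(np.float64(-0.002), 'q6end -0.97'), (np.float64(-3.143), 'q6end -4.11'), (np.float64(3.14), 'q6end 2.17')]
TURN [-0.002  0.     0.   ] SHIFT cm [ 4.62 -0.69 -0.01]  fifths [ 0.92 -0.14 -0.  ]
```

View pics/s11.png

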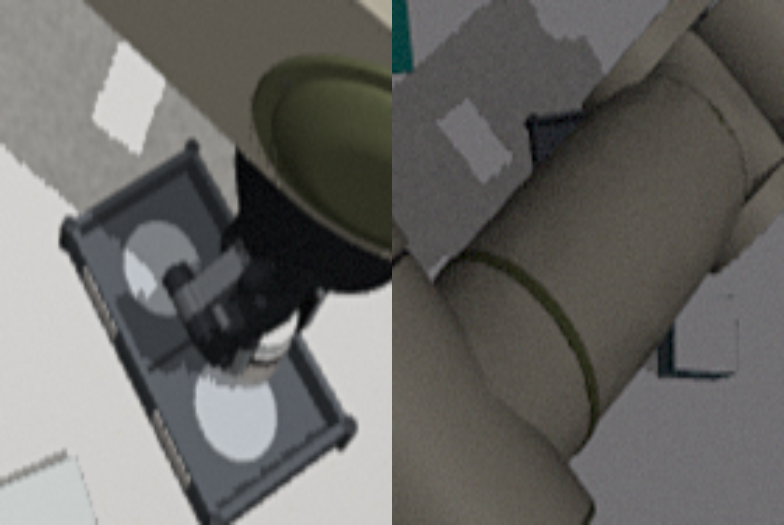

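```bash
python3 -m pendant '[[0,0,0,1,-0.3,0,0.2],[0,0,0,2,-0.6,0,0.2],[0,0,0,3.2,-0.7,0,0.2],[0,0,0,4.1,-0.7,0,0.2],[0,0,0,4.3,-0.7,0,0.2]]';python3 -m pendant '[[0,0,0,0.05,0,0,0.2],[0,0,0,0.1,0,0,0.2],[0,0,0,0.15,0,0,0.2],[0,0,0,0.2,0,0,0.2],[0,0,0,0.2,0,0,0.2]]'
```

```text
time_s: 32.35
eef_pos: [527.5, -413.0, -0.1]
ee_rot: [0.705, -0.045, 0.706, 0.046]
force: [-0.3, 0.2, -0.9]
grip_width: 0.361
time_s: 32.98
eef_pos: [527.8, -413.3, -1.1]
ee_rot: [0.706, -0.046, 0.706, 0.046]
force: [0.8, -0.1, 1.1]
grip_width: 0.359
```

```bash
python3 -m pendant '[[0,0,0,0.05,0,0,0.2],[0,0,0,0.1,0,0,0.2],[0,0,0,0.1,0,0,0.2],[0,0,0,0.1,0,0,0.2],[0,0,0,0.1,0,0,0.2]]'
```

```text
time_s: 33.6
eef_pos: [527.8, -413.4, -1.8]
ee_rot: [0.706, -0.046, 0.706, 0.045]
force: [-2.3, 0.8, 5.1]
grip_width: 0.365
```

```bash
python3 -m pendant '[[0,0,0,0,0,0,0.4],[0,0,0,0,0,0,0.45],[0,0,0,0,0,0,0.52],[0,0,0,0,0,0,0.6],[0,0,0,-1,0,0,0.7]]';python3 -m pendant '[[0,0,0,-2.5,0,0,0.75],[0,0,0,-6,0,0,0.8],[0,0,0,-11,0,0,0.8],[0,0,0,-14,3,0,1],[0,0,0,-14,8,0,1]]'
python3 - <<'E'
from h import *
for n in("top","side",): cv2.imwrite(f"pics/{n}12.png",vision.capture(n)[:,:,::-1])
s=cv2.imread("pics/side12.png");t=cv2.imread("pics/top12.png"); cv2.imwrite("pics/s12.png",np.hstack([cv2.resize(s[330:480,360:500],None,fx=2.8,fy=3.5),cv2.resize(t[160:310,400:540],None,fx=2.8,fy=3.5)]))
go(333.6,283,120,None)
E
```

```text
time_s: 34.22
eef_pos: [527.5, -412.9, 7.5]
ee_rot: [0.705, -0.045, 0.706, 0.046]
force: [-0.0, 0.9, 0.8]
grip_width: 0.704
time_s: 34.85
eef_pos: [518.1, -334.7, 151.2]
ee_rot: [0.707, -0.047, 0.704, 0.043]
force: [1.2, 0.8, -1.5]
grip_width: 1.0
jaw az now 7.6 -> 7.6 tcp [ 517.4 -330.1  149.4] F [-0.4 -0.3 -0.4] g 0.999 q6 -0.89 t 34.95
turnx options: [(np.float64(0.0), 'q6end 0.38'), (np.float64(-3.142), 'q6end -2.76'), (np.float64(3.142), 'q6end 3.52')]
TURN [ 0.     0.    -0.001] SHIFT cm [  2.97  63.19 -10.15]  fifths [ 0.59 12.64 -2.03]
```

View pics/s12.png

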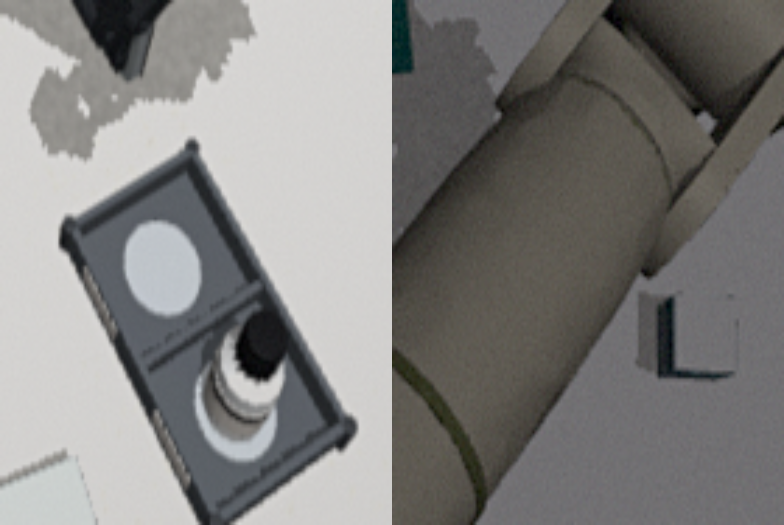

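Black bottle upright on its disc, ~(250,385) in the crop. On to the red one.

```bash
python3 -m pendant '[[0,0,0,0,4.9,-0.8,1],[0,0,0,0,9.8,-1.6,1],[0,0,0,0,14.7,-2.4,1],[0,0,0,0,19.6,-3.2,1],[0,0,0,0,24.5,-4,1]]';python3 -m pendant '[[0,0,0,0,4.9,-0.8,1],[0,0,0,0,9.8,-1.6,1],[0,0,0,0,14.7,-2.4,1],[0,0,0,0,19.6,-3.2,1],[0,0,0,0,24.5,-4,1]]';python3 -m pendant '[[0,0,0,0.5,4.9,-0.8,1],[0,0,0,1,9.5,-1.5,1],[0,0,0,2,13.5,-2,1],[0,0,0,2,13.5,-2,1],[0,0,0,2,13.5,-2,1]]'
python3 - <<'E'
from h import *
go(333.6,283,-6,None)
E
```

```text
time_s: 35.58
eef_pos: [446.0, -95.2, 148.6]
ee_rot: [0.706, -0.046, 0.705, 0.045]
force: [0.9, 0.6, 0.7]
grip_width: 0.999
time_s: 36.2
eef_pos: [375.1, 142.9, 148.7]
ee_rot: [0.706, -0.045, 0.705, 0.045]
force: [1.5, -1.0, -0.6]
grip_width: 0.997
time_s: 36.83
eef_pos: [338.5, 272.6, 128.3]
ee_rot: [0.706, -0.046, 0.705, 0.046]
force: [0.1, -0.4, -0.7]
grip_width: 0.997
jaw az now 7.4 -> 7.4 tcp [338.5 272.6 128.3] F [ 0.1 -0.4 -0.7] g 0.997 q6 0.28 t 36.83
turnx options: [(np.float64(-0.0), 'q6end 0.30'), (np.float64(-3.142), 'q6end -2.84'), (np.float64(3.142), 'q6end 3.45')]
TURN [-0.     0.001  0.   ] SHIFT cm [13.43  1.09 -0.36]  fifths [ 2.69  0.22 -0.07]
```

```bash
python3 -m pendant '[[0,0,0,0,0.5,-0.2,1],[0,0,0,2,1.05,-0.35,1],[0,0,0,5,1.05,-0.35,1],[0,0,0,6,1.05,-0.35,1],[0,0,0,6,1.05,-0.35,1]]'
python3 - <<'E'
from h import *
go(333.6,283,-6,None)
for n in("side",): cv2.imwrite(f"pics/{n}13.png",vision.capture(n)[:,:,::-1])
s=cv2.imread("pics/side13.png"); cv2.imwrite("pics/s13.png",cv2.resize(s[90:210,150:290],None,fx=5,fy=5))
E
```

```text
time_s: 37.45
eef_pos: [333.4, 282.7, 68.1]
ee_rot: [0.706, -0.045, 0.706, 0.045]
force: [-0.2, -0.6, -0.0]
grip_width: 0.994
jaw az now 7.3 -> 7.3 tcp [333.4 282.7  68.1] F [-0.2 -0.6 -0. ] g 0.994 q6 0.31 t 37.45
turnx options: [(np.float64(0.0), 'q6end 0.31'), (np.float64(-3.142), 'q6end -2.84'), (np.float64(3.142), 'q6end 3.45')]
TURN [ 0. -0.  0.] SHIFT cm [7.41 0.03 0.03]  fifths [1.48 0.01 0.01]
```

View pics/s13.png

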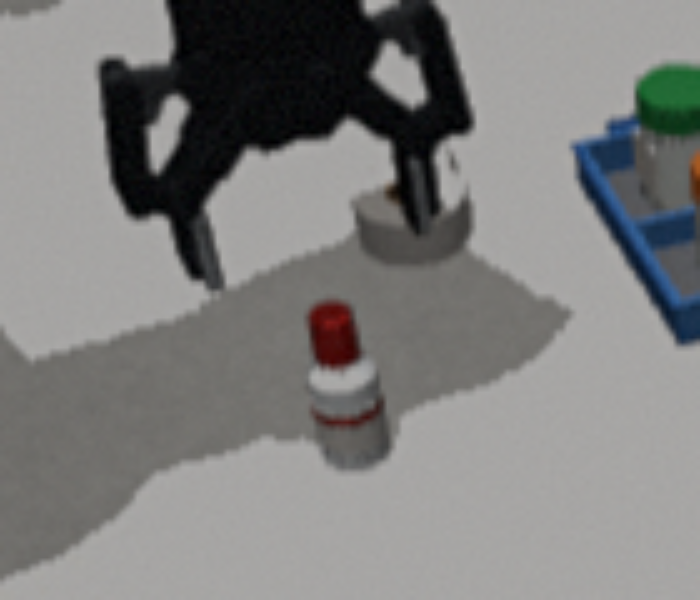

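```bash
python3 -m pendant '[[0,0,0,1.5,0,0,1],[0,0,0,4,0,0,1],[0,0,0,6.3,0,0,1],[0,0,0,7.4,0,0,1],[0,0,0,7.4,0,0,0.9]]'; python3 -m pendant '[[0,0,0,0,0,0,0.7],[0,0,0,0,0,0,0.55],[0,0,0,0,0,0,0.46],[0,0,0,0,0,0,0.41],[0,0,0,0,0,0,0.38]]' 30;python3 -m pendant '[[0,0,0,0,0,0,0.34],[0,0,0,0,0,0,0.3],[0,0,0,0,0,0,0.25],[0,0,0,0,0,0,0.2],[0,0,0,0,0,0,0.2]]' 30
```

```text
time_s: 38.12
eef_pos: [333.4, 283.0, -5.8]
ee_rot: [0.706, -0.046, 0.706, 0.046]
force: [0.3, -0.5, -0.2]
grip_width: 0.9
time_s: 38.75
eef_pos: [333.2, 283.0, -6.0]
ee_rot: [0.706, -0.046, 0.706, 0.046]
force: [-0.1, -0.1, 0.3]
grip_width: 0.381
time_s: 39.38
eef_pos: [333.2, 283.0, -5.9]
ee_rot: [0.706, -0.046, 0.706, 0.046]
force: [-1.8, 0.2, 5.3]
grip_width: 0.362
```

```bash
python3 -m pendant '[[0,0,0,-0.5,0,0,0.2],[0,0,0,-3,0,0,0.2],[0,0,0,-7,0,0,0.2],[0,0,0,-11,0,0,0.2],[0,0,0,-11.5,0,0,0.2]]' 40
python3 - <<'E'
from h import *
go(519.1,-347.6,105,7.5)
E
```

```text
time_s: 40.0
eef_pos: [334.2, 283.5, 111.1]
ee_rot: [0.707, -0.045, 0.704, 0.046]
force: [-0.7, -0.5, -1.5]
grip_width: 0.363
jaw az now 7.4 -> 7.5 tcp [334.2 283.5 111.1] F [-0.7 -0.5 -1.5] g 0.363 q6 0.31 t 40.00
turnx options: [(np.float64(-0.002), 'q6end -0.99'), (np.float64(-3.143), 'q6end -4.13'), (np.float64(3.14), 'q6end 2.15')]
TURN [-0.002  0.004 -0.001] SHIFT cm [  0.56 -64.97  10.21]  fifths [  0.11 -12.99   2.04]
```

```bash
python3 -m pendant '[[0,0,0,0,-4,0.6,0.2],[0,0,0,0,-8.5,1.3,0.2],[0,0,0,0,-13,2,0.2],[0,0,0,0,-17.5,2.8,0.2],[0,0,0,0,-22,3.5,0.2]]';python3 -m pendant '[[0,0,0,0,-4.5,0.7,0.2],[0,0,0,0,-9,1.4,0.2],[0,0,0,0,-13.5,2.1,0.2],[0,0,0,0,-18,2.8,0.2],[0,0,0,0,-22.5,3.5,0.2]]';python3 -m pendant '[[0,0,0,0,-4.5,0.7,0.2],[0,0,0,0,-9,1.4,0.2],[0,0,0,0.5,-13,2,0.2],[0,0,0,1,-16,2.5,0.2],[0,0,0,1,-16,2.5,0.2]]'
python3 - <<'E'
from h import *
go(519.1,-347.6,40,7.5)
E
```

```text
time_s: 40.62
eef_pos: [395.9, 67.8, 108.1]
ee_rot: [0.705, -0.045, 0.706, 0.046]
force: [1.1, 1.2, 0.4]
grip_width: 0.362
time_s: 41.25
eef_pos: [459.5, -150.6, 107.8]
ee_rot: [0.705, -0.045, 0.706, 0.046]
force: [0.1, 0.0, 0.5]
grip_width: 0.363
time_s: 41.88
eef_pos: [504.5, -305.8, 96.9]
ee_rot: [0.705, -0.044, 0.706, 0.046]
force: [-0.4, 0.3, -0.9]
grip_width: 0.359
jaw az now 7.3 -> 7.5 tcp [ 504.5 -305.8   96.9] F [-0.4  0.3 -0.9] g 0.359 q6 -0.87 t 41.88
turnx options: [(np.float64(-0.004), 'q6end -0.92'), (np.float64(-3.145), 'q6end -4.06'), (np.float64(3.138), 'q6end 2.22')]
TURN [-0.004 -0.002 -0.002] SHIFT cm [ 5.68 -4.34  0.92]  fifths [ 1.14 -0.87  0.18]
```

```bash
python3 -m pendant '[[0,0,0,0,-2,0.4,0.2],[0,0,0,1,-4,0.9,0.2],[0,0,0,3,-4,0.9,0.2],[0,0,0,5,-4,0.9,0.2],[0,0,0,5.5,-4,0.9,0.2]]';python3 -m pendant '[[0,0,0,0,0,0,0.2],[0,0,0,0,0,0,0.2],[0,0,0,0,0,0,0.2],[0,0,0,0,0,0,0.2],[0,0,0,0,0,0,0.2]]'
python3 - <<'E'
from h import *
go(519.1,-347.6,-1,7.5)
E
```

```text
time_s: 42.5
eef_pos: [518.5, -341.7, 42.3]
ee_rot: [0.705, -0.045, 0.706, 0.047]
force: [0.0, -0.7, 0.2]
grip_width: 0.361
time_s: 43.12
eef_pos: [519.2, -343.4, 44.0]
ee_rot: [0.706, -0.046, 0.706, 0.046]
force: [0.2, 0.4, -0.5]
grip_width: 0.36
jaw az now 7.4 -> 7.5 tcp [ 519.2 -343.4   44. ] F [ 0.2  0.4 -0.5] g 0.360 q6 -0.90 t 43.12
turnx options: [(np.float64(-0.002), 'q6end -0.91'), (np.float64(-3.144), 'q6end -4.05'), (np.float64(3.14), 'q6end 2.23')]
TURN [-0.002  0.     0.   ] SHIFT cm [ 4.5  -0.42 -0.07]  fifths [ 0.9  -0.08 -0.01]
```

```bash
python3 -m pendant '[[0,0,0,1,-0.3,0,0.2],[0,0,0,2,-0.4,0,0.2],[0,0,0,3.2,-0.4,0,0.2],[0,0,0,4.1,-0.4,0,0.2],[0,0,0,4.4,-0.4,0,0.2]]';python3 -m pendant '[[0,0,0,0.05,0,0,0.2],[0,0,0,0.1,0,0,0.2],[0,0,0,0.15,0,0,0.2],[0,0,0,0.15,0,0,0.2],[0,0,0,0.15,0,0,0.2]]'
```

```text
time_s: 43.75
eef_pos: [519.5, -347.0, -1.0]
ee_rot: [0.705, -0.045, 0.706, 0.046]
force: [0.4, 0.6, -0.5]
grip_width: 0.361
time_s: 44.38
eef_pos: [519.7, -347.3, -1.5]
ee_rot: [0.706, -0.046, 0.706, 0.046]
force: [0.4, -0.2, -0.9]
grip_width: 0.357
```

```bash
python3 -m pendant '[[0,0,0,0.05,0,0,0.2],[0,0,0,0.1,0,0,0.2],[0,0,0,0.1,0,0,0.2],[0,0,0,0.1,0,0,0.2],[0,0,0,0.1,0,0,0.2]]'
```

```text
time_s: 45.0
eef_pos: [519.8, -347.4, -1.8]
ee_rot: [0.706, -0.046, 0.706, 0.045]
force: [-2.2, 2.4, 6.0]
grip_width: 0.355
```

Contact; release and go up, then look.

```bash
python3 -m pendant '[[0,0,0,0,0,0,0.4],[0,0,0,0,0,0,0.45],[0,0,0,0,0,0,0.52],[0,0,0,0,0,0,0.6],[0,0,0,-1,0,0,0.7]]';python3 -m pendant '[[0,0,0,-2.5,0,0,0.75],[0,0,0,-6,0,0,0.8],[0,0,0,-11,0,0,0.8],[0,0,0,-14,3,0,0.8],[0,0,0,-14,8,0,0.8]]'
python3 - <<'E'
from h import *
for n in("top","side",): cv2.imwrite(f"pics/{n}14.png",vision.capture(n)[:,:,::-1])
s=cv2.imread("pics/side14.png");t=cv2.imread("pics/top14.png"); cv2.imwrite("pics/s14.png",np.hstack([cv2.resize(s[330:480,360:500],None,fx=2.8,fy=3.5),cv2.resize(t[180:260,270:350],None,fx=5,fy=6.56)[:525]]))
go(475.4,21.3,80,40.7)
E
```

```text
time_s: 45.62
eef_pos: [519.4, -347.0, 7.1]
ee_rot: [0.705, -0.045, 0.706, 0.046]
force: [-0.1, 0.3, -0.4]
grip_width: 0.7
time_s: 46.25
eef_pos: [510.2, -268.6, 150.5]
ee_rot: [0.707, -0.046, 0.704, 0.044]
force: [1.5, 0.5, -0.3]
grip_width: 0.801
jaw az now 7.6 -> 40.7 tcp [ 509.3 -264.3  148.9] F [ 0.2 -0.4 -0.4] g 0.802 q6 -0.82 t 46.35
turnx options: [(np.float64(-0.578), 'q6end -0.87'), (np.float64(-3.72), 'q6end -4.01'), (np.float64(2.563), 'q6end 2.27')]
TURN [-0.578  0.001  0.   ] SHIFT cm [ 6.9  28.76  0.4 ]  fifths [1.38 5.75 0.08]
```

View pics/s14.png

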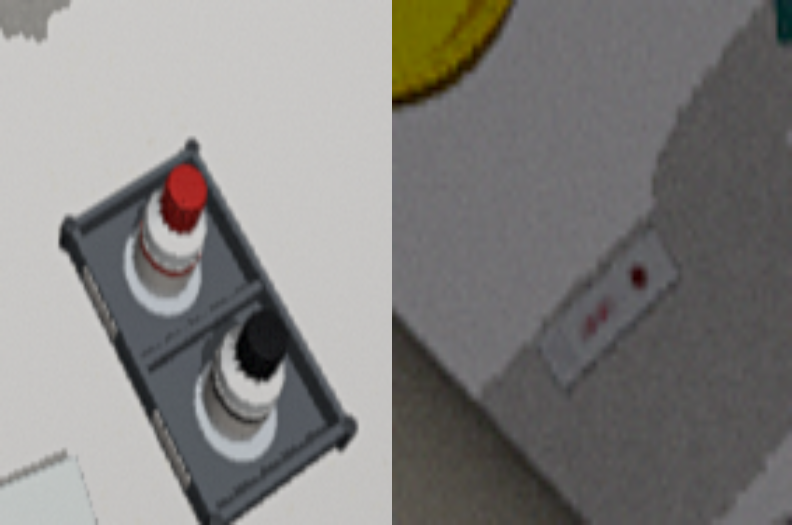

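```bash
python3 -m pendant '[[-0.11,0,0,0.5,5.5,0.1,0.6],[-0.22,0,0,1,11,0.1,0.6],[-0.34,0,0,3,17,0.2,0.6],[-0.46,0,0,5,23,0.3,0.6],[-0.578,0,0,7,28.5,0.4,0.6]]'; python3 -m pendant '[[0,0,0,1,0,0,0.6],[0,0,0,3,0,0,0.6],[0,0,0,5,0,0,0.6],[0,0,0,5,0,0,0.6],[0,0,0,5,0,0,0.6]]';python3 - <<'E'
from h import *
go(475.4,21.3,-10,40.7)
for n in("side",): cv2.imwrite(f"pics/{n}15.png",vision.capture(n)[:,:,::-1])
s=cv2.imread("pics/side15.png"); cv2.imwrite("pics/s15.png",cv2.resize(s[170:290,250:390],None,fx=5,fy=5))
E
```

```text
time_s: 46.98
eef_pos: [476.8, 16.6, 77.6]
ee_rot: [0.663, -0.246, 0.662, 0.246]
force: [0.9, -0.1, 0.4]
grip_width: 0.599
time_s: 47.6
eef_pos: [477.5, 14.5, 28.3]
ee_rot: [0.664, -0.245, 0.663, 0.244]
force: [-0.1, 1.0, -0.5]
grip_width: 0.599
jaw az now 40.5 -> 40.7 tcp [477.5  14.5  28.3] F [-0.1  1.  -0.5] g 0.599 q6 -0.92 t 47.60
turnx options: [(np.float64(-0.004), 'q6end -0.91'), (np.float64(-3.146), 'q6end -4.05'), (np.float64(3.137), 'q6end 2.23')]
TURN [-0.004  0.001  0.001] SHIFT cm [3.83 0.66 0.28]  fifths [0.77 0.13 0.06]
```

View pics/s15.png

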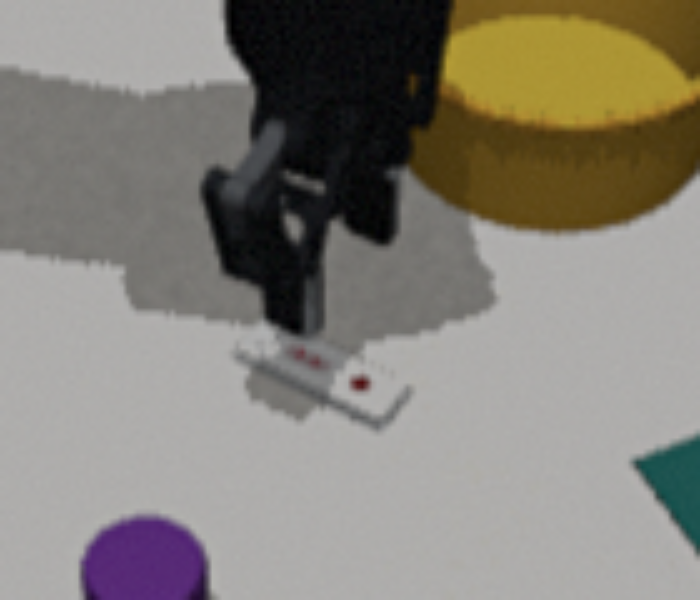

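Run:
```python
from h import *
for r in (26,33,40):
  print(r,[ (z,np.round((np.array(proj("side",(477.5-r*.76,14.5-r*.65,z)))-[250,170])*5).tolist()) for z in(30,45,60,70,80)])
```

```text
26 [(30, [297.0, 378.0]), (45, [297.0, 352.0]), (60, [297.0, 325.0]), (70, [296.0, 308.0]), (80, [296.0, 289.0])]
33 [(30, [288.0, 389.0]), (45, [287.0, 364.0]), (60, [287.0, 337.0]), (70, [287.0, 319.0]), (80, [286.0, 301.0])]
40 [(30, [279.0, 401.0]), (45, [278.0, 375.0]), (60, [277.0, 349.0]), (70, [277.0, 331.0]), (80, [276.0, 313.0])]
```

```bash
python3 -m pendant '[[0,0,0,0,0.4,0.2,0.45],[0,0,0,1,0.66,0.28,0.45],[0,0,0,2,0.66,0.28,0.45],[0,0,0,3,0.66,0.28,0.45],[0,0,0,3.8,0.66,0.28,0.45]]'; python3 -m pendant '[[0,0,0,0,0,0,0.45],[0,0,0,0,0,0,0.45],[0,0,0,0.3,0,0,0.45],[0,0,0,0.5,0,0,0.45],[0,0,0,0.5,0,0,0.45]]';python3 - <<'E'
from h import *
go(475.4,21.3,-20,40.7)
for n in("side",): cv2.imwrite(f"pics/{n}16.png",vision.capture(n)[:,:,::-1])
s=cv2.imread("pics/side16.png"); cv2.imwrite("pics/s16.png",cv2.resize(s[200:280,270:370],None,fx=7,fy=7))
E
```

```text
time_s: 48.28
eef_pos: [474.4, 22.0, -11.5]
ee_rot: [0.663, -0.245, 0.664, 0.245]
force: [0.7, -0.1, -1.2]
grip_width: 0.451
time_s: 48.9
eef_pos: [474.5, 22.1, -15.7]
ee_rot: [0.663, -0.245, 0.663, 0.245]
force: [0.5, -0.3, 0.6]
grip_width: 0.449
jaw az now 40.5 -> 40.7 tcp [474.5  22.1 -15.7] F [ 0.5 -0.3  0.6] g 0.449 q6 -0.91 t 48.90
turnx options: [(np.float64(-0.003), 'q6end -0.91'), (np.float64(-3.145), 'q6end -4.05'), (np.float64(3.138), 'q6end 2.23')]
TURN [-0.003 -0.    -0.   ] SHIFT cm [ 0.43 -0.12  0.02]  fifths [ 0.09 -0.02  0.  ]
```

View pics/s16.png

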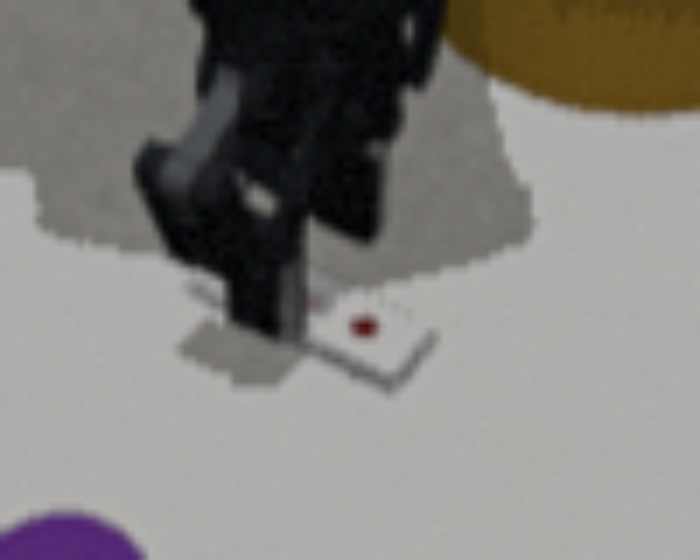

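Fingers straddle the cassette, still ~13 mm above the bench. Stepping down while watching force.

```bash
python3 -m pendant '[[0,0,0,0.2,0,0,0.42],[0,0,0,0.4,0,0,0.42],[0,0,0,0.6,0,0,0.42],[0,0,0,0.6,0,0,0.42],[0,0,0,0.6,0,0,0.42]]'; python3 -m pendant '[[0,0,0,0.1,0,0,0.42],[0,0,0,0.2,0,0,0.42],[0,0,0,0.3,0,0,0.42],[0,0,0,0.3,0,0,0.42],[0,0,0,0.3,0,0,0.42]]'
```

```text
time_s: 49.58
eef_pos: [474.6, 22.0, -21.6]
ee_rot: [0.663, -0.245, 0.663, 0.245]
force: [-0.4, -0.9, -0.2]
grip_width: 0.418
time_s: 50.2
eef_pos: [474.6, 22.0, -24.6]
ee_rot: [0.663, -0.245, 0.663, 0.245]
force: [-0.3, 0.1, -0.3]
grip_width: 0.421
```

```bash
python3 -m pendant '[[0,0,0,0.1,0,0,0.42],[0,0,0,0.15,0,0,0.42],[0,0,0,0.2,0,0,0.42],[0,0,0,0.2,0,0,0.42],[0,0,0,0.2,0,0,0.42]]';python3 - <<'E'
from h import *
for n in("side",): cv2.imwrite(f"pics/{n}17.png",vision.capture(n)[:,:,::-1])
s=cv2.imread("pics/side17.png"); cv2.imwrite("pics/s17.png",cv2.resize(s[200:280,270:370],None,fx=7,fy=7))
E
```

```text
time_s: 50.82
eef_pos: [474.6, 22.1, -26.6]
ee_rot: [0.663, -0.245, 0.663, 0.245]
force: [-0.2, -0.2, -1.0]
grip_width: 0.418
```

View pics/s17.png

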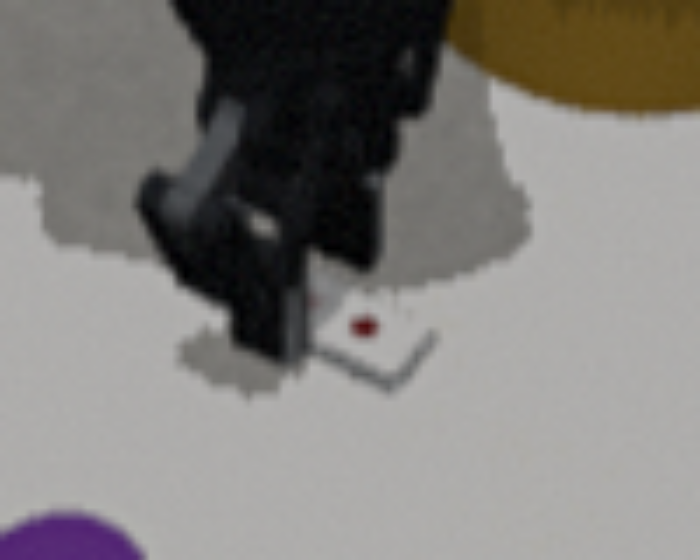

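```bash
python3 -m pendant '[[0,0,0,0.05,0,0,0.38],[0,0,0,0.1,0,0,0.38],[0,0,0,0.15,0,0,0.38],[0,0,0,0.15,0,0,0.38],[0,0,0,0.15,0,0,0.38]]'; python3 -m pendant '[[0,0,0,0.05,0,0,0.36],[0,0,0,0.1,0,0,0.36],[0,0,0,0.1,0,0,0.36],[0,0,0,0.1,0,0,0.36],[0,0,0,0.1,0,0,0.36]]'
```

```text
time_s: 51.5
eef_pos: [474.6, 22.0, -28.1]
ee_rot: [0.663, -0.245, 0.663, 0.245]
force: [-0.0, 0.5, 0.9]
grip_width: 0.384
time_s: 52.12
eef_pos: [474.6, 22.0, -29.1]
ee_rot: [0.663, -0.245, 0.663, 0.245]
force: [0.4, -0.6, -1.2]
grip_width: 0.364
```

Still free of the bench. Close gently.

```bash
python3 -m pendant '[[0,0,0,0,0,0,0.33],[0,0,0,0,0,0,0.31],[0,0,0,0,0,0,0.29],[0,0,0,0,0,0,0.27],[0,0,0,0,0,0,0.25]]' 25; python3 -m pendant '[[0,0,0,0,0,0,0.2],[0,0,0,0,0,0,0.15],[0,0,0,0,0,0,0.15],[0,0,0,0,0,0,0.15],[0,0,0,0,0,0,0.15]]' 25
```

```text
time_s: 52.75
eef_pos: [474.7, 22.0, -28.9]
ee_rot: [0.663, -0.245, 0.663, 0.245]
force: [-0.5, 0.6, 3.4]
grip_width: 0.273
time_s: 53.38
eef_pos: [474.6, 22.1, -28.9]
ee_rot: [0.663, -0.245, 0.663, 0.245]
force: [-1.0, -0.2, 5.6]
grip_width: 0.272
```

```bash
python3 -m pendant '[[0,0,0,-0.5,0,0,0.15],[0,0,0,-3,0,0,0.15],[0,0,0,-7,0,0,0.15],[0,0,0,-11.5,0,0,0.15],[0,0,0,-15,0,0,0.15]]' 30
python3 - <<'E'
from h import *
go(619,132,120)
for n in("side",): cv2.imwrite(f"pics/{n}18.png",vision.capture(n)[:,:,::-1])
s=cv2.imread("pics/side18.png"); cv2.imwrite("pics/s18.png",cv2.resize(s[100:280,240:420],None,fx=3.3,fy=3.3))
E
```

```text
time_s: 54.0
eef_pos: [474.7, 22.0, 122.8]
ee_rot: [0.664, -0.245, 0.663, 0.245]
force: [0.5, 0.8, -0.6]
grip_width: 0.269
jaw az now 40.5 -> 40.5 tcp [474.7  22.  122.8] F [ 0.5  0.8 -0.6] g 0.269 q6 -0.91 t 54.00
turnx options: [(np.float64(-0.0), 'q6end -0.74'), (np.float64(-3.142), 'q6end -3.89'), (np.float64(3.142), 'q6end 2.40')]
TURN [-0.     0.001  0.001] SHIFT cm [ 0.29 -1.01 18.12]  fifths [ 0.06 -0.2   3.62]
```

View pics/s18.png

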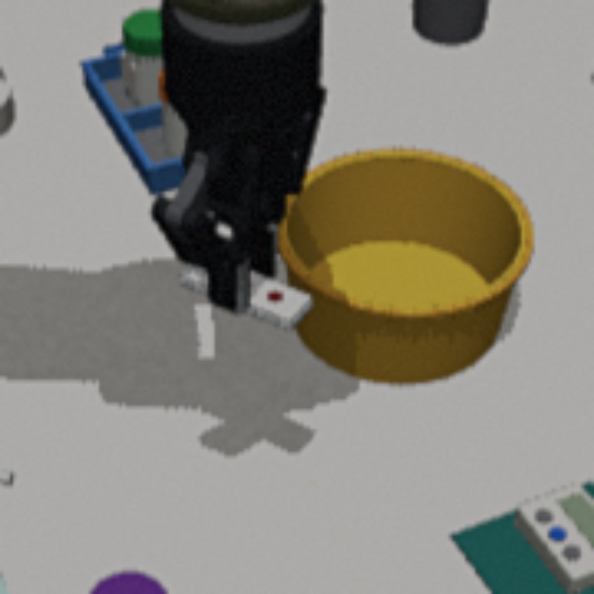

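The cassette (red well ~(275,297)) hangs level between the fingers, and the tub is beyond it. Carry it over the tub.

```bash
python3 -m pendant '[[0,0,0,0,-0.2,3.6,0.15],[0,0,0,0,-0.5,8,0.15],[0,0,0,0,-0.8,12.5,0.15],[0,0,0,0,-1,16.5,0.15],[0,0,0,0,-1,18.1,0.15]]'; python3 -m pendant '[[0,0,0,0,0,0,0.15],[0,0,0,1,0,0,0.15],[0,0,0,3,0,0,0.15],[0,0,0,3,0,0,0.15],[0,0,0,3,0,0,0.15]]';python3 - <<'E'
from h import *
go(619,132,20)
for n in("side",): cv2.imwrite(f"pics/{n}19.png",vision.capture(n)[:,:,::-1])
s=cv2.imread("pics/side19.png"); cv2.imwrite("pics/s19.png",cv2.resize(s[60:240,270:450],None,fx=3.3,fy=3.3))
E
```

```text
time_s: 54.68
eef_pos: [619.5, 133.3, 120.1]
ee_rot: [0.663, -0.245, 0.663, 0.245]
force: [0.3, 0.1, -0.2]
grip_width: 0.267
time_s: 55.3
eef_pos: [618.7, 131.7, 91.5]
ee_rot: [0.664, -0.245, 0.663, 0.245]
force: [0.4, -0.5, -0.4]
grip_width: 0.269
jaw az now 40.5 -> 40.5 tcp [618.7 131.7  91.5] F [ 0.4 -0.5 -0.4] g 0.269 q6 -0.68 t 55.30
turnx options: [(np.float64(-0.0), 'q6end -0.68'), (np.float64(-3.142), 'q6end -3.82'), (np.float64(3.142), 'q6end 2.46')]
TURN [-0.     0.001  0.   ] SHIFT cm [7.15 0.01 0.04]  fifths [1.43 0.   0.01]
```

View pics/s19.png

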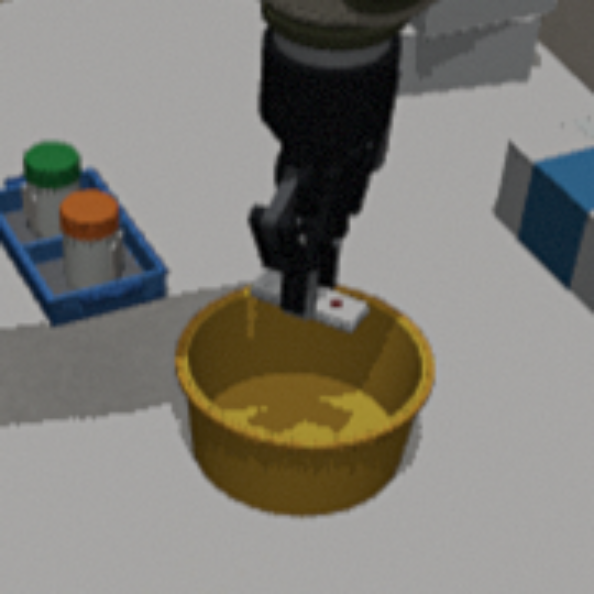

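```bash
python3 -m pendant '[[0,0,0,2,0,0,0.15],[0,0,0,4,0,0,0.15],[0,0,0,6,0,0,0.15],[0,0,0,7.5,0,0,0.15],[0,0,0,7.5,0,0,0.15]]'; python3 -m pendant '[[0,0,0,0,0,0,0.15],[0,0,0,0,0,0,0.4],[0,0,0,0,0,0,0.5],[0,0,0,0,0,0,0.5],[0,0,0,0,0,0,0.5]]';python3 -m pendant '[[0,0,0,-2,0,0,0.5],[0,0,0,-6,0,0,0.5],[0,0,0,-11,0,0,0.5],[0,0,0,-15,0,0,0.5],[0,0,0,-18,0,0,0.5]]';python3 -m pendant '[[0,0,0,0,0,-5,0.5],[0,0,0,0,0,-10,0.5],[0,0,0,0,0,-15,0.5],[0,0,0,0,0,-20,0.5],[0,0,0,0,0,-25,0.5]]';python3 -m pendant '[[0,0,0,0,-4,0,0.5],[0,0,0,0,-9,0,0.5],[0,0,0,0,-14,0,0.5],[0,0,0,0,-19,0,0.5],[0,0,0,0,-22,0,0.5]]';python3 - <<'E'
from h import *
for n in("side","top"): cv2.imwrite(f"pics/{n}20.png",vision.capture(n)[:,:,::-1])
E
```

```text
time_s: 55.98
eef_pos: [618.3, 131.9, 15.4]
ee_rot: [0.663, -0.245, 0.664, 0.245]
force: [0.2, 0.6, 0.0]
grip_width: 0.265
time_s: 56.6
eef_pos: [618.7, 132.0, 16.0]
ee_rot: [0.663, -0.245, 0.663, 0.245]
force: [-0.7, 0.2, -1.0]
grip_width: 0.499
time_s: 57.22
eef_pos: [618.9, 132.0, 198.0]
ee_rot: [0.664, -0.245, 0.663, 0.245]
force: [-0.2, -0.7, -0.5]
grip_width: 0.504
time_s: 57.85
eef_pos: [427.3, -31.2, 196.0]
ee_rot: [0.663, -0.245, 0.663, 0.245]
force: [0.6, -0.7, 0.5]
grip_width: 0.504
time_s: 58.48
eef_pos: [572.4, -199.4, 195.4]
ee_rot: [0.663, -0.244, 0.664, 0.245]
force: [0.1, 0.5, -0.4]
grip_width: 0.501
```

View pics/side20.png

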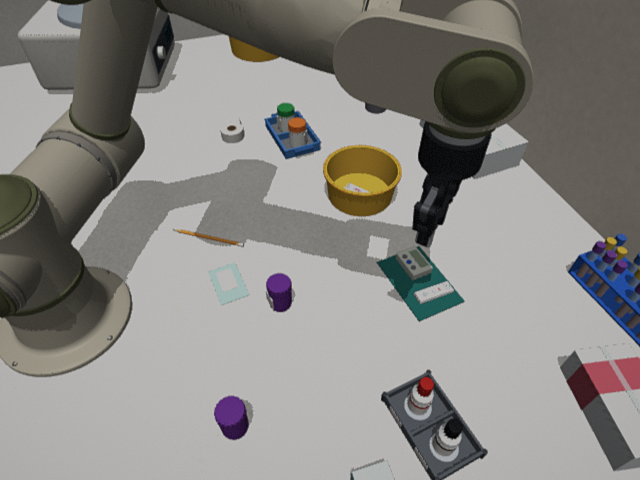

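View pics/top20.png

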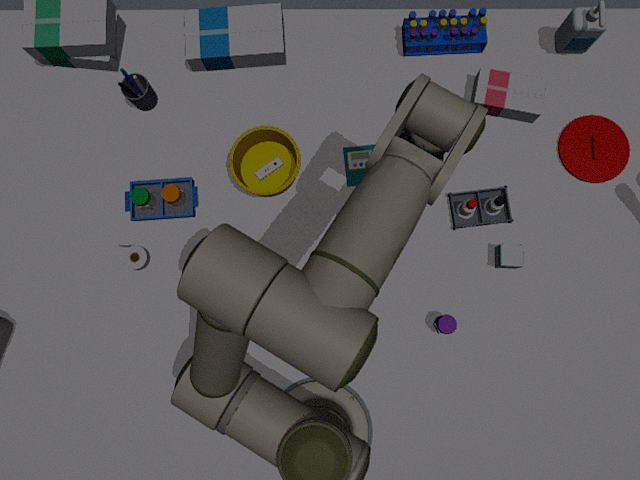

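All objects are placed, and the top view now shows pots, bottles and cassette unobstructed. Final numeric check.

Run:
```python
from h import *
np.set_printoptions(precision=1,suppress=True)
t=cv2.imread("pics/top20.png")[:,:,::-1].copy(); s=cv2.imread("pics/side20.png")[:,:,::-1].copy()
def near(im,lo,hi,uv): return min(blobs(im,lo,hi,10),key=lambda b:np.hypot(b[0][0]-uv[0],b[0][1]-uv[1]))[0]
H={"green":((50,120,50),(75,255,255)),"orange":((9,150,90),(19,255,255)),"red":((0,150,60),(6,255,255)),"black":((0,0,0),(179,255,30))}
def loc(p,c,yaw): d=np.array(p[:2])-c; a=np.radians(yaw); return np.array([[np.cos(a),np.sin(a)],[-np.sin(a),np.cos(a)]])@d
for k,a,b,z,c,y in(("green",(140,195),(286,108),65,(538.6,388.9),4.7),("orange",(171,192),(297,124),65,(538.6,388.9),4.7),("red",(472,203),(426,383),78,(523.4,-380.4),7.5),("black",(500,201),(454,426),78,(523.4,-380.4),7.5)):
    A,B=near(t,*H[k],a),near(s,*H[k],b); p=plane("top",A,z); print(k,A,B,tri(A,B)[0],"top-only local",loc(p,np.array(c),y))
print("cassette",plane("top",(269,167.5),12),"well mat side now/before:",[b for b in blobs(s,(80,120,30),(95,255,255),500)])
st=sense();print(st["time_s"],st["dq"],st["eef_pos"])
a=cv2.imread("pics/side0.png").astype(int)[270:310,405:460];b=cv2.imread("pics/side20.png").astype(int)[270:310,405:460];print("mat cassette diff",abs(a-b).mean(),abs(a-b).max())
```

```text
green [139.0, 195.5] [285.2, 109.8] [536.9 431.3  57.1] top-only local [ 0.8 39.5]
orange [170.1, 192.6] [296.3, 124.7] [543.8 357.1  58.5] top-only local [  2.1 -34.2]
red [472.2, 202.9] [425.3, 385.8] [ 519.3 -347.4   76.2] top-only local [ 0.5 33.5]
black [502.2, 201.6] [453.3, 427.8] [ 522.3 -413.8   84.4] top-only local [ -5.1 -34.6]
cassette [620.  130.2  12. ] well mat side now/before: [([418.0, 288.0], [378, 247, 85, 74, 1906])]
58.575 [ 0.  -0.1  0.1  0.  -0.   0. ] [ 572.3 -199.7  194.9]
mat cassette diff 8.680151515151515 75
```

```bash
python3 -m pendant '[[0,0,0,0,0,0,0.5],[0,0,0,0,0,0,0.5],[0,0,0,0,0,0,0.5],[0,0,0,0,0,0,0.5],[0,0,0,0,0,0,0.5]]'; python3 -c "
from rig import job
print(job.finish_job())"
```

```text
time_s: 59.2
eef_pos: [571.5, -197.5, 196.0]
ee_rot: [0.663, -0.245, 0.663, 0.245]
force: [0.4, 0.3, -0.3]
grip_width: 0.503
the job is handed in; nothing more can be done
None
```

I handed the job in at about 59 s. Both pots stand upright in the blue tray, both bottles stand upright in the dark grey rack, one per bay, and the used cassette lies in the yellow tub. I did not touch the running test, its mat or the purple look-alikes.

Final positions from the last pictures, pots and bottles relative to their tray or rack:

| Object | x (mm) | y (mm) | Allowed \|x\| | Allowed \|y\| |
|---|---|---|---|---|
| pot_green | +1 | +40 | up to 23 | 19–55 |
| pot_orange | +2 | −34 | up to 23 | 19–55 |
| bottle_red | 0 | +34 | up to 25 | 14–52 |
| bottle_black | −5 | −35 | up to 25 | 14–52 |

The used cassette is about 3 mm from the tub axis. The mat blob was in the same place in the side view before and after.

These things went wrong or disagreed:
- **First green-pot grasp:** it was too high. The fingers slid off the lid, with 47 N at the wrist. The pot stayed upright and in place, and a lower grip held.
- **Fingertip height:** the real fingertips sit about 30 mm or more above the reported TCP. I saw this clearly at the black bottle, where my first close was around the cap, so I re-gripped lower. I set the heights after that from pictures and contact force.
- **Heights at the tray:** two-view heights there read about 10 mm low (lids at 57–59 mm, expected about 69). The side view also put the tray up to 9 mm off in y. I used the top view for positions and contact force for the set-down heights.
- **Running-test check:** a pixel comparison on the mat was not clean, showing a mean difference of 8.7 grey levels. I put this down to changed lighting and shadow, because the mat and cassette look unmoved in the picture.

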